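# Find the socket for the vise's loose hold-down nut and tighten it by hand

## Robot

A 6-joint arm with a two-finger parallel gripper is mounted at the origin on the work surface. World frame = base frame: x ahead of the robot, y to its left, z up, the work surface at z = 0. Lengths are in mm, angles in rad, forces in N, time in s.
With the tool pointing down it reaches from about 375 to 900 mm from the base axis. Payload 3.1 kg.
Tool frame: the origin (TCP) lies between the finger pads; the fingertips stand ctrl.tip_reach ahead of it and the grasp point (between the pads) lies 5 mm behind it (ctrl.tip_reach is the distance from the TCP to the fingertips, in mm); z points along the fingers, y is the line along which they close (so a half turn about z gives the same grasp; the last joint's range is limited). The gripper opens to 85 mm and grips with 20 to 120 N. Pads are 22 mm wide; open, the fingers measure 114 mm over their backs; the gripper's body (76 mm by 85 mm) begins 54 mm behind the grasp point. The pads swing forward as they close: fully open they stand 13 mm farther back than shut.
Start: joints at [1.02, 0.527, 1.433, -0, 1.181, -0.178], TCP at [227.599, 582.062, 245.31] pointing down, gripper open.
Joint ranges: [-3.08, 3.08], [-0.75, 2.2], [0.22, 2.44], [-1.43, 4.57], [0, 2.65], [-2.85, 2.85]. Speed limits (rad/s): [2.79, 2.79, 3.14, 3.14, 3.14, 3.14].

## Interface

Orientations are given as a unit quaternion [x, y, z, w].
In Python, from bench import readout, optics, ctrl gives the robot as it stands.
- The arm moves only by the shell command python3 -m creep 'ROWS'. ROWS is rows parted by semicolons, their numbers by spaces, 1 to 5 of them, each of 7 numbers: the opening from 0.0 (shut) to 1.0 (fully open), then dx, dy, dz in mm, then a rotation vector rx, ry, rz in rad; each row shifts and turns the commanded pose from where the row before left it, along the tool's axes as they then stand; what a row does not reach is not made up. A row lasts 1/12 s, in which the tool goes at most 41.7 mm and 0.125 rad, less where a joint would pass 70% of its speed; a pose out of reach is approached as far as the arm can. The fingers move at their own pace and stop on an object; the grip force is fixed at half the most. Time passes only in rows, so rows that do not move let the fingers close. It prints the time, the measured TCP pose, the force, the opening and the grip force at its end.
- readout.read_state(): the state, without advancing time (a new reading comes with each control period).
- optics.grab_frame(name): name is "scene" or "top" or "wrist"; returns (picture, depth): 384x512x3 uint8, red, green, blue; 384x512 float32, mm along the optical axis (not along the pixel's ray), 0 where there is no reading.
- optics.get_calibration(name): a dict with "fx", "fy", "cx", "cy" (pixels), "pose" (4x4, takes a point from camera to world coordinates). Camera axes: x right, y up, looking along -z (the intrinsics and any distortion apply to the point x, -y, -z); pixel columns grow to the right and rows downward; lengths in mm; the calibration is good to about 2 mm. A picture is of the moment at which its call begins: read the wrist's pose just before it. get_calibration takes no time and is no camera call; for the wrist camera it gives the pose at the moment of the call.
- ctrl.sign_off(): hands the job in; it is judged then, once.
The state is a dict: "clock": time; "q": joint angles; "dq": joint speeds; "effort": joint torques, N m; "position": TCP position; "eef_rot": TCP orientation; "force": force on the tool from outside, world axes, zero at the start; "ft_torque": the same for the moment, N m; "gripper_width": opening from 0.0 (shut) to 1.0 (fully open); "gripper_force": force on a finger pad.
Only numpy, scipy, OpenCV 4.12 (cv2) and the standard library are available. Lean on these libraries where they do the work, as an engineer would, in place of code of your own. Each camera call takes 0.05 s, during which the arm holds its last target. There are 200 camera calls.

## Task

The brass hold-down nut on the near ear of the yellow drill vise has worked loose: try the deep sockets from the wooden stand on it, standing any that does not fit upright back in a hole of the stand, until you have the one that fits. Push that one fully home over the nut, turn it clockwise until the nut comes up tight, and finish there, still gripping the socket fully seated on the nut. Turn the nut only with a socket, never with the bare fingers, and leave the other things on the table where they are.

Things in the scene. Friction and masses are not known exactly. Their poses are not given: they have to be found in the camera images.
- socket_a: one of three bright deep sockets, alike outside: round tube 36 mm across, 78 mm tall, 0.2 to 0.45 kg, upright in any of the stand's holes; square drive hole on top, six-sided opening underneath, 34 mm deep: one too small, one too big, one fits (see the stand). Origin: centre of the lower rim; z up the tube; x through the middle of a flat of the opening and a side of the square
- socket_b: one of three bright deep sockets, alike outside: round tube 36 mm across, 78 mm tall, 0.2 to 0.45 kg, upright in any of the stand's holes; square drive hole on top, six-sided opening underneath, 34 mm deep: one too small, one too big, one fits (see the stand). Origin: centre of the lower rim; z up the tube; x through the middle of a flat of the opening and a side of the square
- socket_c: one of three bright deep sockets, alike outside: round tube 36 mm across, 78 mm tall, 0.2 to 0.45 kg, upright in any of the stand's holes; square drive hole on top, six-sided opening underneath, 34 mm deep: one too small, one too big, one fits (see the stand). Origin: centre of the lower rim; z up the tube; x through the middle of a flat of the opening and a side of the square
- stand: fixed brown wood block 70 (x) x 180 (y) x 32 mm, origin under its centre; three holes 42 mm wide at y = -56, 0, 56 mm, floor 14 mm above the table. Its sockets: one too small (stays on top of the nut, 15 mm or more too high), one 7 mm too wide (drops over, turns without driving), one with 1.5 mm play (10 degrees of turn either way; drives the nut). Which is which is found only by trying
- vise: fixed: low yellow drill vise on a slotted steel plate 240 (x) x 200 (y) x 18 mm, origin under the plate's centre; the vise runs along y, top 60 mm above the table; an ear on either side (-x towards the robot, +x away) has a stud, washer and nut at x = -70 and +70 mm, y = 0. The far, dark nut is tight; the near brass one is loose
- nut_hex: the loose brass hex nut on the near ear: 19 mm across flats, 22 mm across corners, 18 mm tall, top 4 mm tapered to 15.5 mm; its stud stands 6 mm above it. Origin: centre of its underside, on the 31 mm washer, 33 mm above the table; x through the middle of a flat, z up. A fitting socket's rim comes down to the washer, level with this origin
- nut (a joint): turn of that nut in rad, growing clockwise seen from above (tightening); it stops dead at 1.2, which is tight; it starts between 0.2 and 0.6 and needs about 0.12 N m
- ratchet: bystander: a ratchet handle lying flat, steel with a blue grip, about 222 mm long and 30 mm high; origin under its middle
- adapter: bystander: a steel drive adapter standing on end, 24 mm across, 38 mm high; origin under its middle
- oil: bystander: a pale oil bottle with a red cap, 52 mm across, 130 mm high; origin under its middle
- screwdriver: bystander: a screwdriver with a red handle, lying flat, 200 mm long; origin under its middle
- hammer: bystander: a small hammer lying flat, 260 mm long; origin under its middle
- firebrick: bystander: a pale soldering brick, 115 x 65 x 30 mm; origin under its middle
- strap: bystander: a spare dark clamp strap, 26 x 55 x 10 mm, lying on the front corner of the vise's plate; origin under its middle

How it is judged:
By the outcome, as a careful person would: the job done as asked, in the order asked, and still so for the second after the job is handed in, while the arm keeps its last pose, push and grip.
It also fails if it takes over 72 s, if anything falls off the work surface, if the arm or the gripper's body presses on something with over 40 N, if the wrist force passes 120 N, or if a joint passes its speed limit or range.

## Working session

There is one attempt and no reset: what is moved stays moved. The work goes in short steps, Python scripts to look and compute and a shell command to move; the robot and the scene stay as the last step left them, time stands still between calls to the robot, and variables do not carry over. Pictures are saved under pics/ and viewed, at most 10 in all, crops included, and the job is handed in when it is done.

```bash
ls; mkdir -p pics; python3 - <<'E'
from bench import readout, optics, ctrl
import cv2, numpy as np
s=readout.read_state(); print(s, ctrl.tip_reach)
for n in ("top","scene"):
    p,d=optics.grab_frame(n); cv2.imwrite(f"pics/{n}0.png",p[:,:,::-1]); np.savez(f"pics/{n}0.npz",p=p,d=d)
    print(n,optics.get_calibration(n))
E
```

```text
pics
{'clock': 0.0, 'q': array([ 1.01953483e+00,  5.28469332e-01,  1.43386948e+00,  1.68972807e-05,
        1.18137625e+00, -1.78520400e-01]), 'dq': array([ 0.00155015,  0.00056146,  0.00120089,  0.00250858,  0.0004982 ,
       -0.00072581]), 'effort': array([-4.40815038e-04, -4.42350376e+01, -1.78019732e+01, -2.83619374e-04,
        8.39089626e-03, -1.10976777e-05]), 'position': array([227.23421538, 581.51797338, 244.34206329]), 'eef_rot': array([ 1.85296579e-01,  9.82682070e-01, -9.88547392e-04, -3.85985521e-04]), 'force': array([ 0.85136502,  0.07631926, -1.14266741]), 'ft_torque': array([-0.01741302, -0.03623449, -0.0483109 ]), 'gripper_force': 0.0, 'gripper_width': 0.9993451144610335} 14.0
top {'fx': 346.8228056141358, 'fy': 346.8228056141358, 'cx': 251.54365157593375, 'cy': 188.10511245284317, 'pose': array([[-7.97600530e-03,  9.91619060e-01, -1.28949694e-01,
         3.92364209e+02],
       [-9.99851727e-01, -9.87655767e-03, -1.41059672e-02,
         1.74880594e+01],
       [-1.52613250e-02,  1.28818065e-01,  9.91550805e-01,
         1.07050282e+03],
       [ 0.00000000e+00,  0.00000000e+00,  0.00000000e+00,
         1.00000000e+00]])}
scene {'fx': 411.7936921323769, 'fy': 411.7936921323769, 'cx': 255.05092044314623, 'cy': 187.4617427935996, 'pose': array([[ 8.77671784e-01, -3.31459112e-01,  3.46160507e-01,
         1.01768886e+03],
       [ 4.78965739e-01,  6.32025053e-01, -6.09209450e-01,
        -8.33791517e+02],
       [-1.68540891e-02,  7.00484968e-01,  7.13468114e-01,
         1.04970134e+03],
       [ 0.00000000e+00,  0.00000000e+00,  0.00000000e+00,
         1.00000000e+00]])}
```

View pics/top0.png

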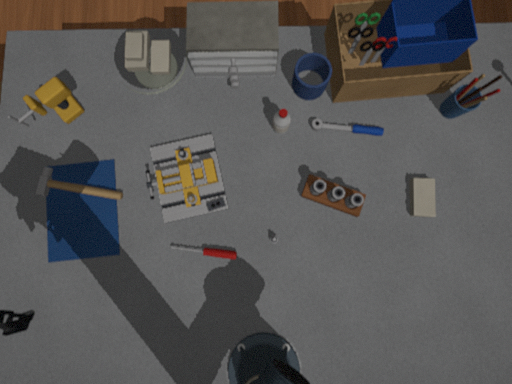

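View pics/scene0.png

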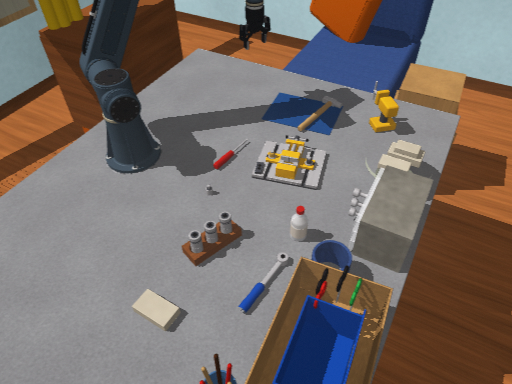

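The top view shows the sockets at about (319,186), (338,193) and (357,200), the vise around (188,178) with its near ear at about (192,199), and the adapter at (273,238). The scene view agrees. I'll zoom in on the stand and vise next.

```bash
cat > h.py <<'E'
from bench import readout, optics, ctrl
import cv2, numpy as np
from scipy.spatial.transform import Rotation as R
def cast(c,u,v,z):
    T=c["pose"]; r=T[:3,:3]@np.array([(u-c["cx"])/c["fx"],-(v-c["cy"])/c["fy"],-1]); o=T[:3,3]
    return o+r*(z-o[2])/r[2]
def cloud(c,d):
    v,u=np.mgrid[:d.shape[0],:d.shape[1]]
    P=np.stack([(u-c["cx"])/c["fx"]*d,-(v-c["cy"])/c["fy"]*d,-d],-1)
    return P@c["pose"][:3,:3].T+c["pose"][:3,3]
def totool(goal,yaw=None,s=None):
    "tool-axes displacement from measured pose to goal TCP"
    s=s or readout.read_state(); r=R.from_quat(s["eef_rot"])
    return r.inv().apply(np.array(goal)-s["position"])
E
python3 - <<'E'
from h import *
z=np.load("pics/top0.npz");p,d=z["p"],z["d"]
c=optics.get_calibration("top")
P=cloud(c,d)
for (u0,u1,v0,v1,h0,h1) in [(295,375,165,225,60,100),(140,235,125,225,40,66),(295,375,165,225,24,40)]:
    m=np.zeros(d.shape,np.uint8); sub=P[v0:v1,u0:u1,2]; m[v0:v1,u0:u1]=(sub>h0)&(sub<h1)
    n,l,st,ce=cv2.connectedComponentsWithStats(m)
    for i in range(1,n):
        if st[i,4]>15:
            q=P[l==i]; print(h0,st[i],ce[i].round(1),q.mean(0).round(1),np.median(q[:,2]).round(1))
a=cv2.resize(p[165:225,295:375],None,fx=5,fy=5,interpolation=cv2.INTER_CUBIC)
b=cv2.resize(p[130:225,140:235],None,fx=4,fy=4,interpolation=cv2.INTER_CUBIC)
o=np.zeros((400,790,3),np.uint8);o[:300,:400]=a;o[:380,405:785]=b
cv2.imwrite("pics/crop1.png",np.clip(o*1.6,0,255).astype(np.uint8)[:,:,::-1])
E
```

```text
60 [312 180  14  14 148] [318.6 186.5] [ 522.7 -159.7   88.6] 91.0
60 [330 187  15  13 155] [337.1 193.1] [ 503.2 -211.2   88.3] 91.1
60 [348 194  16  13 159] [355.6 200. ] [ 483.3 -263.1   87.6] 90.9
40 [179 151   7   7  37] [181.8 153.9] [630.9 241.3  50.4] 50.4
40 [ 145  158   73   42 1244] [183.1 176.8] [560.8 236.   52.3] 53.9
40 [188 196   7   7  39] [190.9 198.7] [495.1 211.7  50.5] 50.4
24 [302 175  64  42 839] [331.7 196.1] [ 501.  -208.2   31. ] 31.0
```

View pics/crop1.png

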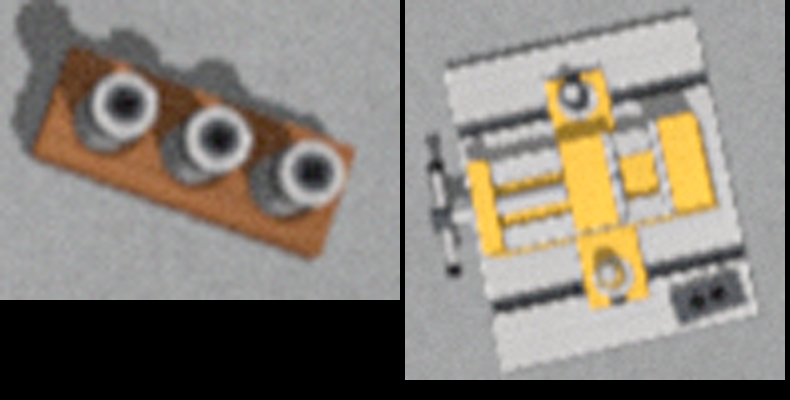

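```bash
python3 - <<'E'
from h import *
for n in("top","scene"):
    z=np.load(f"pics/{n}0.npz");p,d=z["p"],z["d"]; c=optics.get_calibration(n); P=cloud(c,d)
    xy=P[:,:,:2]-[503,-211]; r=np.hypot(xy[...,0],xy[...,1])
    m=((P[:,:,2]>86)&(P[:,:,2]<100)&(r<90)).astype(np.uint8)
    cs,_=cv2.findContours(m,cv2.RETR_EXTERNAL,cv2.CHAIN_APPROX_NONE)
    for k in cs:
        if len(k)>12: (e,ax,an)=cv2.fitEllipse(k); print(n,np.round(e,1),np.round(ax,1),cast(c,*e,92).round(1))
    xy=P[:,:,:2]-[495,212]; r=np.hypot(xy[...,0],xy[...,1])
    m=((P[:,:,2]>44)&(r<16)).astype(np.uint8); 
    v,u=np.nonzero(m); print("nut",u.mean(),v.mean(),m.sum(),cast(c,u.mean(),v.mean(),50).round(1),P[m>0].mean(0))
s=readout.read_state();print(totool([522,-160,200]))
E
```

```text
top [356.9 199.5] [11.4 12.4] [ 484.3 -265.5   92. ]
top [338.  192.7] [11.5 12.3] [ 504.2 -213.2   92. ]
top [319.3 186. ] [11.8 12. ] [ 523.7 -161.    92. ]
nut 190.68571428571428 198.54285714285714 35 [495.7 212.6  50. ] [495.53008697 212.35694494  51.49077366]
scene [194.8 235. ] [ 9.7 11.7] [ 490. -270.   92.]
scene [210.3 225.5] [ 9.5 11.2] [ 510.6 -218.4   92. ]
scene [224.8 216. ] [ 9.  10.7] [ 529.8 -166.3   92. ]
nut 271.7368421052632 152.1578947368421 19 [499.6 209.8  50. ] [500.51450673 207.83578073  51.8601064 ]
[-544.57188318 -583.20488965   45.36388926]
```

```bash
R="-27.2 -29.2 0 0 0 0"
python3 -m creep '1 -27.2 -29.2 0 0 0 0;1 -27.2 -29.2 0 0 0 0;1 -27.2 -29.2 0 0 0 0;1 -27.2 -29.2 0 0 0 0;1 -27.2 -29.2 0 0 0 0'
python3 -m creep '1 -27.2 -29.2 0 0 0 0;1 -27.2 -29.2 0 0 0 0;1 -27.2 -29.2 0 0 0 0;1 -27.2 -29.2 0 0 0 0;1 -27.2 -29.2 0 0 0 0'
python3 -m creep '1 -27.2 -29.2 0 0 0 0;1 -27.2 -29.2 0 0 0 0;1 -27.2 -29.2 0 0 0 0;1 -27.2 -29.2 0 0 0 0;1 -27.2 -29.2 0 0 0 0'
python3 -m creep '1 -27.2 -29.2 0 0 0 0;1 -27.2 -29.2 0 0 0 0;1 -27.2 -29.2 0 0 0 0;1 -27.2 -29.2 0 0 0 0;1 -27.2 -29.2 0 0 0 0'
python3 -m creep '1 0 0 0 0 0 0.12;1 0 0 0 0 0 0.12;1 0 0 0 0 0 0.12;1 0 0 0 0 0 0.12;1 0 0 0 0 0 0.12'
python3 -m creep '1 0 0 0 0 0 0.12;1 0 0 0 0 0 0.12;1 0 0 0 0 0 0.12;1 0 0 0 0 0 0.12;1 0 0 0 0 0 0.12'
python3 -m creep '1 0 0 0 0 0 0.12;1 0 0 0 0 0 0.12;1 0 0 0 0 0 0.12;1 0 0 0 0 0 0'
cat > look.py <<'E'
import sys
from h import *
s=readout.read_state(); c=optics.get_calibration("wrist"); p,d=optics.grab_frame("wrist")
cv2.imwrite(f"pics/{sys.argv[1]}.png",p[:,:,::-1]); np.savez(f"pics/{sys.argv[1]}.npz",p=p,d=d,T=c["pose"])
print(s["clock"],s["position"],s["eef_rot"],s["q"][5],c)
E
python3 look.py w1
```

```text
clock: 0.52
position: [301.0, 394.8, 245.0]
eef_rot: [0.185, 0.983, -0.0, -0.0]
force: [0.4, 0.2, 0.5]
gripper_width: 1.002
gripper_force: 0.0
clock: 0.93
position: [374.6, 209.2, 245.2]
eef_rot: [0.185, 0.983, -0.0, -0.0]
force: [1.0, -1.0, 0.5]
gripper_width: 1.002
gripper_force: 0.0
clock: 1.35
position: [448.1, 23.6, 245.2]
eef_rot: [0.186, 0.983, 0.0, -0.0]
force: [0.2, 0.6, 0.1]
gripper_width: 0.998
gripper_force: 0.0
clock: 1.77
position: [521.6, -161.9, 245.0]
eef_rot: [0.186, 0.983, 0.0, -0.0]
force: [1.2, 0.6, 0.9]
gripper_width: 1.002
gripper_force: 0.0
clock: 2.18
position: [521.1, -160.0, 244.8]
eef_rot: [0.47, 0.883, 0.0, -0.001]
force: [-0.4, 0.0, 0.3]
gripper_width: 0.998
gripper_force: 0.0
clock: 2.6
position: [521.2, -159.8, 244.9]
eef_rot: [0.71, 0.704, -0.0, -0.001]
force: [1.0, 0.1, 0.4]
gripper_width: 0.999
gripper_force: 0.0
clock: 2.93
position: [521.2, -159.8, 244.9]
eef_rot: [0.823, 0.567, -0.0, -0.0]
force: [-0.4, 0.8, -0.1]
gripper_width: 0.999
gripper_force: 0.0
2.9333 [ 521.2237959  -159.79467948  244.92372949] [ 8.23399733e-01  5.67461568e-01 -2.33461668e-04 -4.40748605e-04] -0.1385391503971492 {'fx': 341.83543924567294, 'fy': 341.83543924567294, 'cx': 258.5735266880465, 'cy': 192.0514989540073, 'pose': array([[ 9.34545103e-01,  3.39269373e-01,  1.07339381e-01,
         5.49917971e+02],
       [-3.55843727e-01,  8.91716450e-01,  2.79673050e-01,
        -9.01186640e+01],
       [-8.31791837e-04, -2.99563125e-01,  9.54076120e-01,
         3.73234820e+02],
       [ 0.00000000e+00,  0.00000000e+00,  0.00000000e+00,
         1.00000000e+00]])}
```

View pics/w1.png

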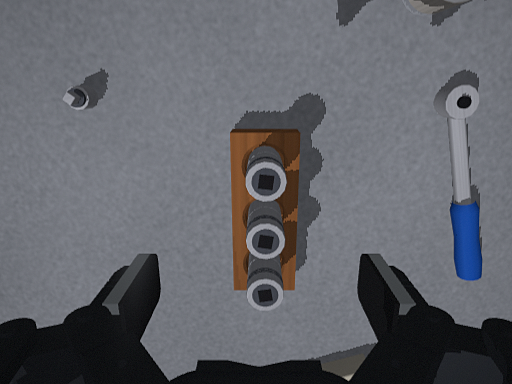

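The wrist view shows the three socket tops at about (266,182), (265,241) and (265,295), with square drives visible, and the ratchet and adapter well clear.

```bash
cat > circ.py <<'E'
import sys
from h import *
z=np.load(f"pics/{sys.argv[1]}.npz");p,d=z["p"],z["d"];c=optics.get_calibration("wrist");c["pose"]=z["T"];H=float(sys.argv[2])
P=cloud(c,d); m=((abs(P[:,:,2]-H)<3)).astype(np.uint8); m[350:]=0
cs,_=cv2.findContours(m,cv2.RETR_EXTERNAL,cv2.CHAIN_APPROX_NONE)
for k in cs:
    if len(k)>30:
        e,ax,an=cv2.fitEllipse(k); w=cast(c,*e,H)
        u,v=map(int,e); D=p.max(2); r=14; sub=np.zeros(D.shape,np.uint8); sub[v-r:v+r,u-r:u+r]=(D[v-r:v+r,u-r:u+r]<90)
        n,l,st,ce=cv2.connectedComponentsWithStats(sub)
        ang=None
        if n>1:
            i=1+np.argmax(st[1:,4]); q=np.argwhere(l==i)[:,::-1].astype(np.float32)
            b=cv2.boxPoints(cv2.minAreaRect(q)); W=[cast(c,*x,H-2) for x in b]; dd=W[1]-W[0]; ang=np.degrees(np.arctan2(dd[1],dd[0]))%90
        print(np.round(e,1),np.round(ax,1),w.round(1),"median z",np.median(P[m>0][:,2]).round(1),"square deg mod90",ang)
E
python3 circ.py w1 92
```

```text
[264.5 294. ] [32.5 36.3] [ 487.3 -269.6   92. ] median z 92.1 square deg mod90 69.18517518250252
[265.  240.7] [35.6 38.3] [ 507.3 -217.6   92. ] median z 92.1 square deg mod90 7.700605092874453
[265.6 181.2] [39.5 40.2] [ 527.3 -165.6   92. ] median z 92.1 square deg mod90 69.16618877249066
```

```bash

python3 -m creep '1 -1.1 2.6 38 0 0 0;1 -1.1 2.6 38 0 0 0;1 -1.1 2.6 38 0 0 0;1 0 0 34 0 0 0;1 0 0 30 0 0 0'
python3 -m creep '1 0 0 0 0 0 0;0 0 0 0 0 0 0;0 0 0 0 0 0 0;0 0 0 0 0 0 0;0 0 0 0 0 0 0'
python3 -m creep '0 0 0 0 0 0 0;0 0 0 0 0 0 0;0 0 0 0 0 0 0;0 0 0 0 0 0 0'
```

```text
clock: 3.4
position: [527.1, -165.6, 65.1]
eef_rot: [0.822, 0.57, -0.0, -0.001]
force: [1.3, 0.6, -0.3]
gripper_width: 1.0
gripper_force: 0.0
clock: 3.82
position: [528.7, -166.3, 69.5]
eef_rot: [0.823, 0.569, 0.001, 0.002]
force: [-1.3, 0.8, 2.3]
gripper_width: 0.455
gripper_force: 0.9
clock: 4.15
position: [528.4, -166.2, 69.5]
eef_rot: [0.823, 0.568, 0.001, 0.001]
force: [-2.2, 0.5, 6.0]
gripper_width: 0.41
gripper_force: 58.6
```

```bash

python3 -m creep '0 0 0 -20 0 0 0;0 0 0 -38 0 0 0;0 0 0 -38 0 0 0;0 0 0 -38 0 0 0;0 0 0 -38 0 0 0'
python3 -m creep '0 33.5 -18.4 0 0 0 0;0 33.5 -18.4 0 0 0 0;0 33.5 -18.4 0 0 0 0;0 33.5 -18.4 0 0 0 0;0 33.5 -18.4 0 0 0 0'
python3 -m creep '0 33.5 -18.4 0 0 0 0;0 33.5 -18.4 0 0 0 0;0 33.5 -18.4 0 0 0 0;0 33.5 -18.4 0 0 0 0;0 0 0 0 0 0 0'
python3 -m creep '0 0 0 0 0 0 0;0 0 0 0 0 0 0'
python3 look.py w2
```

```text
clock: 4.57
position: [527.1, -165.4, 241.7]
eef_rot: [0.823, 0.568, 0.0, 0.0]
force: [0.6, -0.9, -2.7]
gripper_width: 0.407
gripper_force: 59.9
clock: 4.98
position: [500.0, 25.0, 240.3]
eef_rot: [0.823, 0.568, 0.001, 0.0]
force: [1.1, 0.4, -2.4]
gripper_width: 0.406
gripper_force: 60.4
clock: 5.4
position: [477.3, 180.9, 240.1]
eef_rot: [0.821, 0.571, 0.001, -0.001]
force: [0.3, -1.0, -2.6]
gripper_width: 0.409
gripper_force: 60.1
clock: 5.57
position: [479.2, 174.9, 239.8]
eef_rot: [0.822, 0.569, 0.0, 0.0]
force: [0.6, 0.5, -2.1]
gripper_width: 0.407
gripper_force: 60.1
5.5667 [479.24653547 174.85156855 239.78292359] [8.22413311e-01 5.68890255e-01 2.05152959e-04 4.25961639e-04] 0.4916469535408622 {'fx': 341.83543924567294, 'fy': 341.83543924567294, 'cx': 258.5735266880465, 'cy': 192.0514989540073, 'pose': array([[ 9.35773191e-01,  3.36688046e-01,  1.04736312e-01,
         5.07481150e+02],
       [-3.52600788e-01,  8.92602923e-01,  2.80949650e-01,
         2.44734047e+02],
       [ 1.10445074e-03, -2.99835257e-01,  9.53990356e-01,
         3.68068406e+02],
       [ 0.00000000e+00,  0.00000000e+00,  0.00000000e+00,
         1.00000000e+00]])}
```

View pics/w2.png

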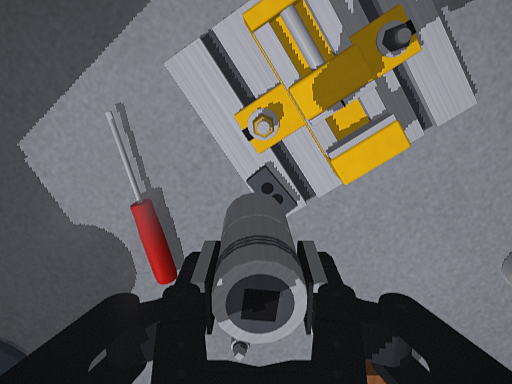

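The nut is at (264,124) in its washer, with the far nut at (398,37). The held socket's top is at about (261,303), and the socket is vertical in the grip.

```bash
cat > nut.py <<'E'
import sys
from h import *
z=np.load(f"pics/{sys.argv[1]}.npz");p,d=z["p"],z["d"];c=optics.get_calibration("wrist");c["pose"]=z["T"]
P=cloud(c,d); u0,v0=int(sys.argv[2]),int(sys.argv[3])
w=np.zeros(d.shape,bool); w[v0-25:v0+25,u0-25:u0+25]=1
for lo,hi,h in((31,36,33),(40,60,49),(47.5,60,51),(53,60,57)):
    q=P[w&(P[:,:,2]>lo)&(P[:,:,2]<hi)]; v,u=np.nonzero(w&(P[:,:,2]>lo)&(P[:,:,2]<hi))
    if len(q): print(lo,len(q),q.mean(0).round(1),q.max(0).round(1),q.min(0).round(1))
m=(w&(P[:,:,2]>36)&(P[:,:,2]<60))
hsv=cv2.cvtColor(p,cv2.COLOR_RGB2HSV)
q=P[m][:,:2]; ctr=(q.max(0)+q.min(0))/2; print("centre",ctr,len(q))
# hex angle: support width over angle
k=[(np.ptp(q@[np.cos(a),np.sin(a)])) for a in np.radians(range(0,180,5))]; print(np.round(k,1))
s=P[(P[:,:,2]>255)&(P[:,:,2]<275)]  # held socket top
print("sock top", s.mean(0) if len(s) else None)
cr=p[v0-30:v0+30,u0-30:u0+30]; cv2.imwrite("pics/nut_"+sys.argv[1]+".png",cv2.resize(np.clip(cr*1.5,0,255).astype(np.uint8),None,fx=8,fy=8,interpolation=cv2.INTER_CUBIC)[:,:,::-1])
r=p[240:350,200:320];c2=P[240:350,200:320]
mm=np.zeros(d.shape,bool);mm[255:350,205:315]=1
s=P[mm&(P[:,:,2]>258)&(P[:,:,2]<268)]; print("socktop",len(s),s.max(0),s.min(0),(s.max(0)+s.min(0))/2)
E
python3 nut.py w2 264 124
```

```text
31 487 [499.6 210.1  32.6] [527.9 230.5  35.6] [478.4 186.5  31. ]
40 377 [498.7 209.6  52.1] [508.7 219.3  58.5] [488.7 198.5  40.3]
47.5 343 [498.7 209.3  52.8] [508.4 218.9  58.5] [488.7 199.4  47.5]
53 139 [498.5 209.   56.7] [504.1 214.6  58.5] [492.6 203.   53. ]
centre [498.7310142  208.90684487] 383
[20.  20.4 20.7 20.8 20.8 20.7 20.5 20.1 19.6 19.2 19.6 20.1 20.4 20.7
 20.9 21.1 21.2 21.1 20.8 20.4 19.8 19.1 19.6 20.2 20.6 21.1 21.3 21.4
 21.4 21.1 20.8 20.2 19.5 19.1 19.1 19.6]
sock top [482.29265697 177.53591106 263.73412478]
socktop 7709 [503.29235621 192.06268177 267.99737413] [458.27798625 155.08666373 258.01408494] [480.78517123 173.57467275 263.00572954]
```

View pics/nut_w2.png

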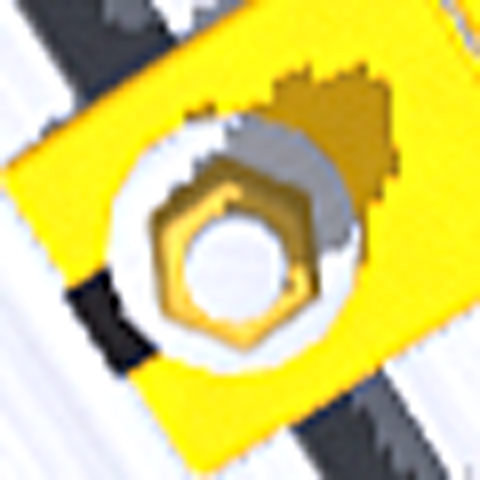

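The crop shows the nut's hex with a corner pointing roughly up in the picture. Its flats lie at about 46° mod 60.

```bash
python3 circ.py w2 263.2; python3 - <<'E'
from h import *
print(totool([498.6,209.2,150]),readout.read_state()["ft_torque"])
E
```

```text
[259.5 300.1] [ 82.2 128.8] [482.  175.9 263.2] median z 262.6 square deg mod90 69.31270800137816
[39.51363367  5.36781619 89.65456216] [ 0.0113325  -0.02930734 -0.0414568 ]
```

```bash
cat > sock.py <<'E'
import sys
from h import *
z=np.load(f"pics/{sys.argv[1]}.npz");p,d=z["p"],z["d"];c=optics.get_calibration("wrist");c["pose"]=z["T"]
tcp=np.array(eval(sys.argv[2])); g=cv2.cvtColor(p,cv2.COLOR_RGB2GRAY)
P=cloud(c,d); H=tcp[2]+22.5; print("top z",np.median(P[300:330,215:230,2]))
g=g[230:360,190:330]
for p2 in (40,25):
    k=cv2.HoughCircles(g,cv2.HOUGH_GRADIENT,1,40,param1=120,param2=p2,minRadius=40,maxRadius=60)
    if k is not None:
        for u,v,r in k[0][:2]: w=cast(c,u+190,v+230,H); print(u+190,v+230,r,r*(c["pose"][2,3]-H)/c["fx"],(w-tcp).round(1))
s=readout.read_state();r=R.from_quat(s["eef_rot"]); print("tool axes offset",r.inv().apply(w-tcp))
E
python3 sock.py w2 "[479.25,174.85,239.8]"
```

```text
top z 262.70502986119936
259.5 293.5 49.4 15.285013777434912 [ 3.5  3.  22.5]
259.5 293.5 49.4 15.285013777434912 [ 3.5  3.  22.5]
tool axes offset [  4.06996843   2.23341948 -22.49896664]
```

```bash

python3 -m creep '0 18.4 1.8 0 0 0 0;0 18.5 1.9 0 0 0 0;0 0 0 38 0 0 -0.12;0 0 0 38 0 0 0;0 0 0 38 0 0 0'
python3 -m creep '0 0 0 4 0 0 0;0 0 0 0 0 0 0;0 0 0 0 0 0 0'
python3 look.py w3
python3 - <<'E'
from h import *
p,d=optics.grab_frame("scene"); np.savez("pics/s3.npz",p=p,d=d)
w=cv2.imread("pics/w3.png"); a=cv2.resize(p[110:180,220:330,::-1],None,fx=3.5,fy=3.5,interpolation=cv2.INTER_CUBIC)
o=np.zeros((600,800,3),np.uint8); o[:245,:385]=a; o[245:245+355,:512]=w[:355]; cv2.imwrite("pics/c3.png",o)
E
```

```text
clock: 6.03
position: [497.7, 206.7, 125.1]
eef_rot: [0.788, 0.616, 0.002, 0.001]
force: [0.5, 0.6, -3.3]
gripper_width: 0.407
gripper_force: 60.5
clock: 6.28
position: [497.5, 207.2, 122.4]
eef_rot: [0.788, 0.616, 0.001, 0.0]
force: [1.2, 0.2, -2.0]
gripper_width: 0.406
gripper_force: 60.4
6.2833 [497.49687217 207.1877872  122.41141925] [7.87836493e-01 6.15883795e-01 7.81588482e-04 4.47164327e-04] 0.4310618401507547 {'fx': 341.83543924567294, 'fy': 341.83543924567294, 'cx': 258.5735266880465, 'cy': 192.0514989540073, 'pose': array([[ 9.70469172e-01,  2.30698421e-01,  7.04827952e-02,
         5.17082511e+02],
       [-2.41218562e-01,  9.25929987e-01,  2.90632526e-01,
         2.79635176e+02],
       [ 1.78633112e-03, -2.99051665e-01,  9.54235249e-01,
         2.50769388e+02],
       [ 0.00000000e+00,  0.00000000e+00,  0.00000000e+00,
         1.00000000e+00]])}
```

View pics/c3.png

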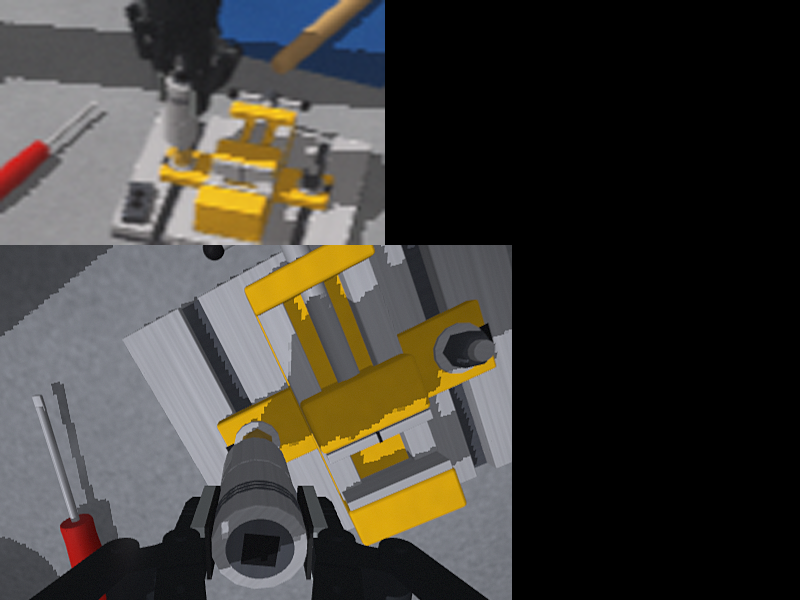

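The held socket sits directly over the nut in both views (wrist: socket rim about (257,195), nut just behind it). I'll lower it carefully.

```bash

python3 -m creep '0 0 0 6 0 0 0;0 0 0 6 0 0 0;0 0 0 2 0 0 0;0 0 0 1 0 0 0'
python3 -m creep '0 0 0 2 0 0 0;0 0 0 2 0 0 0;0 0 0 0 0 0 0'
python3 -m creep '0 0 0 2 0 0 0;0 0 0 2 0 0 0;0 0 0 0 0 0 0'
```

```text
clock: 6.72
position: [496.6, 208.1, 106.5]
eef_rot: [0.787, 0.617, 0.001, 0.0]
force: [-0.1, 0.1, -1.7]
gripper_width: 0.409
gripper_force: 60.6
clock: 6.97
position: [496.9, 208.3, 105.6]
eef_rot: [0.787, 0.617, 0.001, 0.001]
force: [-4.7, -1.5, 20.8]
gripper_width: 0.407
gripper_force: 63.4
clock: 7.22
position: [496.2, 208.5, 104.5]
eef_rot: [0.787, 0.617, 0.001, 0.001]
force: [-9.7, -1.7, 43.3]
gripper_width: 0.406
gripper_force: 61.7
```

```bash

python3 -m creep '0 0 0 -2 0 0 0;0 0 0 0 0 0 0.11;0 0 0 0 0 0 0.11;0 0 0 0 0 0 0'
python3 -m creep '0 0 0 0 0 0 0.11;0 0 0 0 0 0 0.11;0 0 0 0 0 0 0'
python3 -m creep '0 0 0 0 0 0 0.11;0 0 0 0 0 0 0.11;0 0 0 0 0 0 0'
python3 -c "
from h import *
print(readout.read_state()['ft_torque'])"
```

```text
clock: 7.55
position: [497.5, 209.0, 103.7]
eef_rot: [0.851, 0.525, 0.003, 0.001]
force: [0.2, 1.9, 8.5]
gripper_width: 0.405
gripper_force: 60.4
clock: 7.8
position: [497.4, 209.0, 102.8]
eef_rot: [0.904, 0.428, 0.002, 0.0]
force: [-1.1, 0.8, 12.2]
gripper_width: 0.41
gripper_force: 61.1
clock: 8.05
position: [497.2, 209.0, 102.8]
eef_rot: [0.945, 0.326, 0.002, -0.0]
force: [-2.4, 2.0, 13.8]
gripper_width: 0.404
gripper_force: 61.1
[0.37571629 0.43485631 0.01503403]
```

```bash

python3 -m creep '0 0 0 1 0 0 0;0 0 0 0 0 0 0.1;0 0 0 0 0 0 0'
python3 -m creep '0 0 0 0 0 0 0.1;0 0 0 0 0 0 0.1;0 0 0 0 0 0 0'
python3 -m creep '0 0 0 0 0 0 0.1;0 0 0 0 0 0 0.1;0 0 0 0 0 0 0'
python3 -m creep '0 0 0 0 0 0 0.1;0 0 0 0 0 0 0.1;0 0 0 0 0 0 0'
python3 -c "
from h import *
s=readout.read_state();print(s['ft_torque'],s['q'])"
```

```text
clock: 8.3
position: [497.3, 209.1, 102.6]
eef_rot: [0.96, 0.279, 0.002, -0.0]
force: [-4.0, 1.9, 19.4]
gripper_width: 0.408
gripper_force: 62.1
clock: 8.55
position: [497.0, 209.2, 102.6]
eef_rot: [0.983, 0.182, 0.002, -0.001]
force: [-3.5, 1.3, 20.1]
gripper_width: 0.406
gripper_force: 61.9
clock: 8.8
position: [496.9, 209.3, 102.6]
eef_rot: [0.997, 0.082, 0.002, -0.001]
force: [-2.9, 1.5, 19.1]
gripper_width: 0.409
gripper_force: 61.8
clock: 9.05
position: [496.7, 209.3, 102.6]
eef_rot: [1.0, -0.017, 0.001, -0.001]
force: [-3.7, 1.8, 19.6]
gripper_width: 0.412
gripper_force: 61.9
[ 0.56124626  0.85022507 -0.00509033] [0.19061298 0.62632548 1.7700847  0.00231057 0.74185312 1.79428913]
```

```bash
python3 look.py w4 | head -1; python3 - <<'E'
from h import *
z=np.load("pics/w4.npz");d=z["d"];c=optics.get_calibration("wrist")
P=cloud(c,d); print(P[270:335:8,215:305:10,2].round(0))
z=np.load("pics/w3.npz");c["pose"]=z["T"];P=cloud(c,z["d"]); print(P[270:335:8,215:305:10,2].round(0))
E
```

```text
9.05 [496.69995152 209.33797965 102.6344394 ] [ 0.99984884 -0.01728942  0.00146836 -0.00110751] 1.7942891290521932 {'fx': 341.83543924567294, 'fy': 341.83543924567294, 'cx': 258.5735266880465, 'cy': 192.0514989540073, 'pose': array([[-3.44065650e-02,  9.54486769e-01,  2.96262039e-01,
[[111. 124. 126. 126. 126. 126. 126. 126. 123.]
 [118. 125. 127. 126. 126. 126. 126. 125. 125.]
 [126. 127. 127. 126. 126. 126. 125. 125. 125.]
 [126. 127. 126. 127. 126. 126. 127. 125. 126.]
 [127. 126. 126. 125. 126. 126. 126. 126. 126.]
 [126. 125. 127. 126. 127. 126. 126. 125. 125.]
 [125. 126. 126. 126. 126. 126. 127. 126. 126.]
 [ -1. 125. 126. 127. 126. 126. 125. 125. 124.]
 [ -0.  -1. 126. 126. 126. 231. 125. 231.   0.]]
[[132. 142. 146. 144. 145. 145. 145. 144. 142.]
 [138. 145. 146. 145. 145. 144. 146. 146. 145.]
 [145. 145. 146. 147. 146. 146. 146. 146. 145.]
 [145. 145. 146. 145. 145. 145. 145. 146. 145.]
 [145. 145. 146. 146. 145. 145. 146. 146. 145.]
 [145. 146. 145. 146. 146. 147. 146. 145. 143.]
 [145. 145. 146. 146. 146. 147. 146. 145. 145.]
 [ -1. 145. 145. 146. 146. 145. 145. 145. 144.]
 [  1.  -1. 145. 145. 145. 145. 144. 145.   0.]]
```

View pics/w4.png

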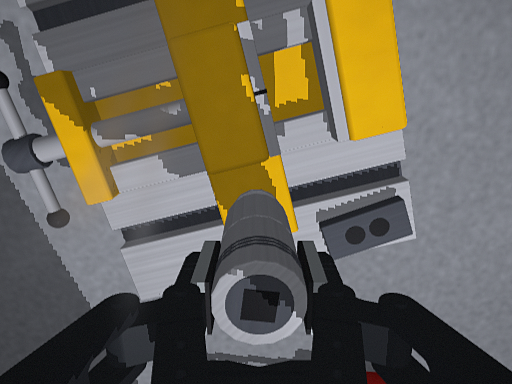

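The socket's top stands at 126 mm, 15 mm too high, and it did not drop through 78° of turning, so socket a is too small. I'll take it back to its hole.

```bash

python3 -m creep '0 0 0 -15 0 0 0;0 0 0 -15 0 0 -0.12;0 0 0 -15 0 0 -0.124;0 0 0 -15 0 0 -0.124;0 0 0 -15 0 0 -0.125'
python3 -m creep '0 0 0 -13 0 0 -0.125;0 0 0 -13 0 0 -0.125;0 0 0 -13 0 0 -0.125;0 0 0 0 0 0 -0.125;0 0 0 0 0 0 -0.125'
python3 -m creep '0 0 0 0 0 0 -0.125;0 0 0 0 0 0 0'
python3 -c "
from h import *
print(totool([528,-166,100]))"
```

```text
clock: 9.52
position: [495.5, 208.0, 174.9]
eef_rot: [0.973, 0.232, -0.001, -0.0]
force: [0.2, -0.5, -2.8]
gripper_width: 0.408
gripper_force: 60.3
clock: 9.93
position: [496.1, 208.2, 214.2]
eef_rot: [0.854, 0.52, 0.001, 0.0]
force: [1.1, -0.3, -2.4]
gripper_width: 0.409
gripper_force: 60.4
clock: 10.1
position: [495.5, 208.0, 213.2]
eef_rot: [0.821, 0.57, -0.0, -0.0]
force: [0.3, 0.5, -2.3]
gripper_width: 0.41
gripper_force: 60.4
[-339.04479853  161.16159423  113.2542314 ]
```

```bash

python3 -m creep '0 -33.9 16.1 0 0 0 0;0 -33.9 16.1 0 0 0 0;0 -33.9 16.1 0 0 0 0;0 -33.9 16.1 0 0 0 0;0 -33.9 16.1 0 0 0 0'
python3 -m creep '0 -33.9 16.1 0 0 0 0;0 -33.9 16.1 0 0 0 0;0 -33.9 16.1 0 0 0 0;0 -33.9 16.1 0 0 0 0;0 -33.9 16.1 0 0 0 0'
python3 -m creep '0 0 0 36 0 0 0;0 0 0 36 0 0 0;0 0 0 36 0 0 0;0 0 0 0 0 0 0;0 0 0 0 0 0 0'
```

```text
clock: 10.52
position: [511.4, 19.7, 213.2]
eef_rot: [0.823, 0.568, -0.0, -0.0]
force: [0.8, -0.3, -3.0]
gripper_width: 0.407
gripper_force: 60.3
clock: 10.93
position: [527.2, -167.6, 213.1]
eef_rot: [0.823, 0.568, -0.0, -0.0]
force: [-0.5, 0.3, -1.6]
gripper_width: 0.408
gripper_force: 60.3
clock: 11.35
position: [526.0, -165.0, 103.4]
eef_rot: [0.823, 0.569, -0.001, -0.003]
force: [0.4, -0.3, -1.5]
gripper_width: 0.408
gripper_force: 60.6
```

```bash

python3 -m creep '0 0 2.2 8 0 0 0;0 0 0 6 0 0 0;0 0 0 4 0 0 0;0 0 0 4 0 0 0;0 0 0 0 0 0 0'
python3 -m creep '0 0 0 4 0 0 0;0 0 0 4 0 0 0;0 0 0 2 0 0 0;0 0 0 0 0 0 0'
```

```text
clock: 11.77
position: [530.1, -166.7, 84.2]
eef_rot: [0.822, 0.57, 0.0, 0.001]
force: [0.2, 0.4, -2.5]
gripper_width: 0.408
gripper_force: 60.9
clock: 12.1
position: [529.6, -166.6, 72.7]
eef_rot: [0.822, 0.57, -0.0, -0.0]
force: [0.1, 0.2, -3.2]
gripper_width: 0.409
gripper_force: 60.9
```

```bash

python3 -m creep '0 0 0 2 0 0 0;0 0 0 2 0 0 0;0 0 0 0 0 0 0;0.9 0 0 0 0 0 0;0.9 0 0 0 0 0 0'
python3 -m creep '1 0 0 0 0 0 0;1 0 0 0 0 0 0;1 0 0 -10 0 0 0;1 0 0 -35 0 0 0;1 0 0 -38 0 0 0'
python3 -m creep '1 0 0 -38 0 0 0;1 -28 0 -38 0 0 0;1 -27.7 -1 -10 0 0 0;1 0 0 0 0 0 0;1 0 0 0 0 0 0'
python3 look.py w5; python3 circ.py w5 92
```

```text
clock: 12.52
position: [530.3, -167.0, 69.6]
eef_rot: [0.822, 0.569, 0.0, 0.001]
force: [-0.6, -0.2, -0.1]
gripper_width: 0.678
gripper_force: 0.0
clock: 12.93
position: [528.3, -166.0, 151.9]
eef_rot: [0.822, 0.569, -0.001, -0.002]
force: [0.8, -1.0, 0.9]
gripper_width: 1.002
gripper_force: 0.0
clock: 13.35
position: [510.5, -216.7, 235.8]
eef_rot: [0.823, 0.569, 0.001, 0.002]
force: [0.2, 0.4, -0.8]
gripper_width: 1.004
gripper_force: 0.0
13.35 [ 510.46873398 -216.68874977  235.76753479] [8.22673105e-01 5.68512110e-01 6.85088067e-04 1.57279294e-03] -0.24173205279109017 {'fx': 341.83543924567294, 'fy': 341.83543924567294, 'cx': 258.5735266880465, 'cy': 192.0514989540073, 'pose': array([[ 9.35446766e-01,  3.38123600e-01,  1.03013492e-01,
         5.38497982e+02],
       [-3.53450197e-01,  8.91902514e-01,  2.82104351e-01,
        -1.46649688e+02],
       [ 3.50814605e-03, -3.00303742e-01,  9.53837175e-01,
         3.64015135e+02],
       [ 0.00000000e+00,  0.00000000e+00,  0.00000000e+00,
         1.00000000e+00]])}
[252.6 243.9] [36.5 39.4] [ 487.4 -269.8   92. ] median z 92.1 square deg mod90 69.2112888564939
[252.6 182.8] [40.5 41.7] [ 507.3 -217.9   92. ] median z 92.1 square deg mod90 69.2526817569377
[256.8 114. ] [44.3 45.5] [ 530.3 -167.    92. ] median z 92.1 square deg mod90 69.29293604953598
```

Socket a stands upright in its hole (top at 92 mm), measured exactly where I released it, so the wrist calibration is good. Next, socket b.

```bash

python3 -m creep '1 -1.1 -1.3 38 0 0 0;1 -1.1 -1.3 38 0 0 0;1 0 0 38 0 0 0;1 0 0 30 0 0 0;1 0 0 22 0 0 0'
python3 -m creep '1 0 0 0 0 0 0;0 0 0 0 0 0 0;0 0 0 0 0 0 0;0 0 0 0 0 0 0;0 0 0 0 0 0 0'
python3 -m creep '0 0 0 0 0 0 0;0 0 0 0 0 0 0;0 0 0 0 0 0 0;0 0 0 0 0 0 0'
```

```text
clock: 13.82
position: [505.1, -214.0, 64.1]
eef_rot: [0.822, 0.57, -0.001, -0.003]
force: [-0.3, 0.4, 1.1]
gripper_width: 1.002
gripper_force: 0.0
clock: 14.23
position: [508.0, -216.9, 69.5]
eef_rot: [0.822, 0.57, 0.0, 0.001]
force: [-0.9, 0.0, 2.7]
gripper_width: 0.456
gripper_force: 1.8
clock: 14.57
position: [507.7, -216.8, 69.5]
eef_rot: [0.822, 0.569, 0.0, 0.001]
force: [-1.2, 1.3, 6.8]
gripper_width: 0.411
gripper_force: 59.2
```

```bash

python3 -m creep '0 0 0 -20 0 0 0;0 0 0 -38 0 0 0;0 0 0 -38 0 0 0;0 0 0 -38 0 0 0;0 0 0 -30 0 0 0'
python3 -m creep '0 36 -14.4 0 0 0 0;0 36 -14.4 0 0 0 0;0 36 -14.4 0 0 0 0;0 36 -14.4 0 0 0 0;0 36 -14.4 0 0 0 0'
python3 -m creep '0 36 -14.4 0 0 0 0;0 36 -14.4 0 0 0 0;0 36 -14.4 0 0 0 0;0 36 -14.4 0 0 0 0;0 36 -14.4 0 0 0 0'
python3 -m creep '0 0 0 0 0 0 0;0 0 0 0 0 0 0'
python3 look.py w6; python3 nut.py w6 264 124
python3 -c "
from h import *
print(totool([499,210.2,125]))"
```

```text
clock: 14.98
position: [507.3, -216.6, 234.6]
eef_rot: [0.822, 0.569, 0.0, 0.001]
force: [1.8, -1.6, -3.8]
gripper_width: 0.405
gripper_force: 60.6
clock: 15.4
position: [502.0, -21.1, 231.9]
eef_rot: [0.822, 0.569, -0.0, -0.0]
force: [0.7, -0.3, -4.6]
gripper_width: 0.411
gripper_force: 61.1
clock: 15.82
position: [497.8, 172.8, 231.8]
eef_rot: [0.822, 0.569, -0.0, -0.0]
force: [0.9, -1.0, -3.0]
gripper_width: 0.408
gripper_force: 61.1
clock: 15.98
position: [497.7, 173.1, 231.6]
eef_rot: [0.821, 0.571, -0.0, -0.0]
force: [-0.2, -0.5, -3.9]
gripper_width: 0.41
gripper_force: 60.8
15.9833 [497.70770937 173.07804408 231.60484489] [ 8.20625214e-01  5.71466627e-01 -3.73991667e-04 -1.13628585e-04] 0.4768121690274965 {'fx': 341.83543924567294, 'fy': 341.83543924567294, 'cx': 258.5735266880465, 'cy': 192.0514989540073, 'pose': array([[ 9.37972683e-01,  3.30611013e-01,  1.04420329e-01,
         5.25689596e+02],
       [-3.46708934e-01,  8.94770337e-01,  2.81387559e-01,
         2.43119229e+02],
       [-4.02386923e-04, -3.00137305e-01,  9.53895925e-01,
         3.59892076e+02],
       [ 0.00000000e+00,  0.00000000e+00,  0.00000000e+00,
         1.00000000e+00]])}
31 364 [509.3 208.8  32.5] [537.8 233.6  35.8] [488.6 189.8  31. ]
40 506 [514.7 212.2  54.7] [544.1 228.5  60. ] [491.5 198.1  40.4]
47.5 471 [515.1 212.3  55.4] [544.1 228.5  60. ] [491.5 198.3  47.5]
53 316 [521.6 213.9  58. ] [544.1 228.5  60. ] [493.7 201.8  53.4]
centre [517.80743066 213.29761556] 514
[52.6 54.3 55.5 56.3 56.7 56.7 56.2 55.3 54.  52.3 50.2 47.8 45.3 42.5
 39.4 37.4 35.3 32.9 30.3 30.8 31.  31.1 33.8 36.3 38.5 40.4 42.  43.3
 44.3 44.9 45.2 45.1 44.9 46.  48.5 50.6]
sock top [500.8825663  176.49527378 268.04392118]
socktop 70 [519.45924673 174.25133242 261.60198629] [478.95606554 158.14755864 258.03972824] [499.20765614 166.19944553 259.82085726]
[ 36.58494986 -12.47113813 106.57359065]
```

```bash
cat > nut2.py <<'E'
import sys
from h import *
z=np.load(f"pics/{sys.argv[1]}.npz");d=z["d"];c=optics.get_calibration("wrist");c["pose"]=z["T"]
P=cloud(c,d); r=np.hypot(P[...,0]-498.6,P[...,1]-209.2)
q=P[(r<14)&(P[...,2]>36)&(P[...,2]<60)][:,:2]; print("centre",(q.max(0)+q.min(0))/2,len(q))
a=np.radians(np.arange(0,180,1)); w=np.ptp(q@np.array([np.cos(a),np.sin(a)]),axis=0)
for lo in(0,60,120): print(lo+np.argmin(w[lo:lo+60]),w[lo:lo+60].min())
st=P[(r<14)&(P[...,2]>54)&(P[...,2]<60)]; print("stud",(st.max(0)+st.min(0))/2,len(st))
E
python3 nut2.py w2; python3 nut2.py w6
```

```text
centre [498.7310142  208.90684487] 383
46 19.13846443352861
106 19.102994968870355
167 18.888477775485114
stud [498.33391522 208.77645871  56.69021768] 136
centre [498.46238282 208.95586533] 403
4 19.103766705793362
62 18.999012211983427
123 19.01405806089757
stud [498.57670736 208.80195411  56.59701757] 139
```

The measurement shows the nut has gone from 46° to about 3° mod 60. That fits 43° clockwise, which brings it close to its stop, so the too-small socket dragged it round by friction. I'll account for that with the right socket by backing it off and then tightening properly. Now trying b.

```bash

python3 -m creep '0 36.6 -12.5 0 0 0 0;0 0 0 38 0 0 0;0 0 0 38 0 0 0;0 0 0 30 0 0 0;0 0 0 0 0 0 0'
python3 -m creep '0 0 0 0 0 0 0;0 0 0 6 0 0 0;0 0 0 5 0 0 0;0 0 0 0 0 0 0'
```

```text
clock: 16.45
position: [495.7, 207.1, 120.4]
eef_rot: [0.823, 0.569, -0.006, -0.003]
force: [-2.3, -0.1, -4.9]
gripper_width: 0.412
gripper_force: 61.0
clock: 16.78
position: [500.9, 209.4, 115.8]
eef_rot: [0.822, 0.569, 0.001, 0.0]
force: [0.4, -0.3, -3.5]
gripper_width: 0.404
gripper_force: 60.9
```

```bash

python3 -m creep '0 0 -2 3 0 0 0;0 0 0 4 0 0 0;0 0 0 2 0 0 0;0 0 0 0 0 0 0'
python3 -m creep '0 0 0 2 0 0 0;0 0 0 2 0 0 0;0 0 0 0 0 0 0'
```

```text
clock: 17.12
position: [497.8, 210.4, 105.6]
eef_rot: [0.822, 0.57, -0.0, -0.0]
force: [-0.2, -0.1, -4.2]
gripper_width: 0.405
gripper_force: 60.9
clock: 17.37
position: [498.0, 210.4, 101.5]
eef_rot: [0.822, 0.57, -0.0, -0.0]
force: [0.7, -0.3, -4.0]
gripper_width: 0.402
gripper_force: 60.9
```

```bash

python3 -m creep '0 0 0 3 0 0 0;0 0 0 3 0 0 0;0 0 0 0 0 0 0'
python3 -m creep '0 0 0 3 0 0 0;0 0 0 3 0 0 0;0 0 0 0 0 0 0'
python3 -m creep '0 0 0 2 0 0 0;0 0 0 1 0 0 0;0 0 0 0 0 0 0'
```

```text
clock: 17.62
position: [497.8, 210.3, 95.2]
eef_rot: [0.822, 0.57, -0.001, -0.0]
force: [0.1, -1.2, -3.8]
gripper_width: 0.407
gripper_force: 60.9
clock: 17.87
position: [497.8, 210.3, 89.2]
eef_rot: [0.822, 0.57, -0.001, -0.0]
force: [0.5, 0.4, -4.2]
gripper_width: 0.408
gripper_force: 60.9
clock: 18.12
position: [498.1, 210.5, 88.5]
eef_rot: [0.822, 0.57, 0.0, 0.0]
force: [-3.2, 1.0, 8.5]
gripper_width: 0.407
gripper_force: 62.7
```

```bash
cat > t.py <<'E'
from h import *
s=readout.read_state(); x=2*np.degrees(np.arctan2(s["eef_rot"][1],s["eef_rot"][0])); print("yaw",x.round(2),"tq",s["ft_torque"].round(3),"F",s["force"].round(1),"q6",s["q"][5].round(3),s["position"].round(1))
E
python3 -m creep '0 0 0 -1.5 0 0 0;0 0 0 0 0 0 0' >/dev/null; python3 t.py
python3 -m creep '0 0 0 0 0 0 -0.1;0 0 0 0 0 0 -0.1;0 0 0 0 0 0 0'>/dev/null; python3 t.py
python3 -m creep '0 0 0 0 0 0 -0.1;0 0 0 0 0 0 -0.1;0 0 0 0 0 0 0'>/dev/null; python3 t.py
python3 -m creep '0 0 0 0 0 0 -0.1;0 0 0 0 0 0 -0.1;0 0 0 0 0 0 0'>/dev/null; python3 t.py
python3 -m creep '0 0 0 0 0 0 -0.1;0 0 0 0 0 0 -0.1;0 0 0 0 0 0 0'>/dev/null; python3 t.py
```

```text
yaw 69.43 tq [-0.003  0.043 -0.03 ] F [-0.8 -0.  -4.3] q6 0.552 [498.6 210.5  88.8]
yaw 80.99 tq [-0.176 -0.018 -0.037] F [-0.1 -1.2  0.6] q6 0.35 [498.7 210.2  88.6]
yaw 92.31 tq [-0.181 -0.173 -0.007] F [ 0.  -1.5  0.3] q6 0.153 [498.9 210.3  88.6]
yaw 103.67 tq [-0.205 -0.193 -0.001] F [1.5 0.2 0.5] q6 -0.046 [499.  210.4  88.6]
yaw 115.06 tq [-0.101 -0.264 -0.026] F [ 0.4 -1.3  0. ] q6 -0.245 [499.  210.5  88.6]
```

```bash

python3 -m creep '0 0 0 -15 0 0 0;0 0 0 -25 0 0 0.1;0 0 0 -25 0 0 0.1;0 0 0 -25 0 0 0.1;0 0 0 -25 0 0 0.1'
python3 -m creep '0 0 0 -25 0 0 0.1;0 -0 0 -4 0 0 0.1;0 0 0 0 0 0 0.1;0 0 0 0 0 0 0.1;0 -38 0 0 0 0 0'
python3 -m creep '0 0 0 0 0 0 0;0 0 0 0 0 0 0'
python3 look.py w7 >/dev/null; python3 nut2.py w7;python3 -c "
from h import *
print(totool([507.6,-217.1,90]))"; python3 t.py
```

```text
clock: 19.7
position: [496.8, 210.5, 203.4]
eef_rot: [0.697, 0.717, -0.001, -0.001]
force: [0.9, -0.2, -4.4]
gripper_width: 0.406
gripper_force: 61.1
clock: 20.12
position: [487.2, 178.9, 232.4]
eef_rot: [0.824, 0.567, 0.003, -0.0]
force: [1.8, -1.8, -3.9]
gripper_width: 0.41
gripper_force: 61.1
clock: 20.28
position: [482.7, 173.9, 231.4]
eef_rot: [0.824, 0.566, -0.002, -0.001]
force: [0.0, 0.6, -2.7]
gripper_width: 0.41
gripper_force: 61.3
centre [498.47320839 208.94107631] 406
4 18.857779142760307
64 18.93127687593261
123 19.022246399145672
stud [498.45086465 208.81966198  56.27620913] 145
[-357.36827943  162.18298365  141.47554065]
yaw 69.11 tq [ 0.064 -0.012 -0.006] F [ 0.9  0.2 -2.9] q6 0.493 [483.8 174.5 231.7]
```

Turning b through 46° left the nut unmoved (still 4° mod 60), so b is the too-wide one. I'll return it and fetch c.

```bash

python3 -m creep '0 -35.7 16.2 0 0 0 0;0 -35.7 16.2 0 0 0 0;0 -35.7 16.2 0 0 0 0;0 -35.7 16.2 0 0 0 0;0 -35.7 16.2 0 0 0 0'
python3 -m creep '0 -35.7 16.2 0 0 0 0;0 -35.7 16.2 0 0 0 0;0 -35.7 16.2 0 0 0 0;0 -35.7 16.2 0 0 0 0;0 -35.7 16.2 0 0 0 0'
python3 -m creep '0 0 0 36 0 0 0;0 0 0 36 0 0 0;0 0 0 36 0 0 0;0 0 0 20 0 0 0;0 0 0 0 0 0 0'
python3 -m creep '0 0 0 0 0 0 0;0 0 0 0 0 0 0'
python3 -c "
from h import *
print(totool([507.6,-217.1,69.5]))"
```

```text
clock: 20.75
position: [498.2, -21.6, 232.2]
eef_rot: [0.823, 0.569, 0.0, -0.0]
force: [0.5, -0.0, -4.2]
gripper_width: 0.409
gripper_force: 61.1
clock: 21.17
position: [511.4, -217.7, 232.0]
eef_rot: [0.823, 0.568, 0.0, -0.0]
force: [0.9, 0.9, -4.0]
gripper_width: 0.409
gripper_force: 61.1
clock: 21.58
position: [508.5, -214.1, 99.3]
eef_rot: [0.823, 0.568, -0.002, -0.005]
force: [-0.8, 0.4, -4.8]
gripper_width: 0.407
gripper_force: 61.3
clock: 21.75
position: [512.6, -216.7, 105.3]
eef_rot: [0.822, 0.569, 0.001, 0.001]
force: [0.2, 0.8, -3.1]
gripper_width: 0.407
gripper_force: 61.3
[-2.10148072 -4.59640032 35.82469858]
```

```bash

python3 -m creep '0 -2.1 -4.6 8 0 0 0;0 0 0 6 0 0 0;0 0 0 0 0 0 0;0 0 0 0 0 0 0'
python3 -m creep '0 0 0 4 0 0 0;0 0 0 4 0 0 0;0 0 0 0 0 0 0'
python3 -c "
from h import *
print(totool([507.6,-217.1,69.5]))"
```

```text
clock: 22.08
position: [505.9, -216.6, 90.6]
eef_rot: [0.822, 0.569, 0.0, 0.0]
force: [0.0, -0.5, -3.9]
gripper_width: 0.405
gripper_force: 61.3
clock: 22.33
position: [505.7, -216.5, 81.8]
eef_rot: [0.822, 0.569, -0.0, -0.0]
force: [-0.1, -0.6, -4.6]
gripper_width: 0.407
gripper_force: 61.3
[ 0.11126325  1.96993654 12.27211287]
```

```bash

python3 -m creep '0 0 1.2 4 0 0 0;0 0 0 4 0 0 0;0 0 0 3 0 0 0;0 0 0 1.5 0 0 0;0 0 0 0 0 0 0'
python3 -m creep '0.9 0 0 0 0 0 0;0.9 0 0 0 0 0 0;1 0 0 0 0 0 0;1 0 0 0 0 0 0;1 0 0 -10 0 0 0'
python3 -m creep '1 0 0 -35 0 0 0;1 0 0 -38 0 0 0;1 0 0 -38 0 0 0;1 -28 0 -38 0 0 0;1 -27.7 0 -8 0 0 0'
python3 -m creep '1 0 0 0 0 0 0;1 0 0 0 0 0 0'
python3 look.py w8 >/dev/null; python3 circ.py w8 92;python3 t.py
```

```text
clock: 22.75
position: [507.0, -217.0, 69.8]
eef_rot: [0.822, 0.57, -0.0, -0.0]
force: [-0.2, -0.1, -3.7]
gripper_width: 0.403
gripper_force: 61.6
clock: 23.17
position: [506.3, -216.6, 79.0]
eef_rot: [0.822, 0.569, -0.001, -0.001]
force: [-0.0, -0.6, -0.1]
gripper_width: 1.004
gripper_force: 0.0
clock: 23.58
position: [491.4, -267.1, 239.4]
eef_rot: [0.821, 0.571, 0.002, 0.006]
force: [0.8, -0.0, 0.5]
gripper_width: 0.998
gripper_force: 0.0
clock: 23.75
position: [488.7, -267.4, 234.2]
eef_rot: [0.823, 0.569, 0.001, 0.002]
force: [0.5, -0.3, 0.4]
gripper_width: 0.995
gripper_force: 0.0
[255.2 184.2] [40.6 42.1] [ 487.3 -270.1   92. ] median z 92.1 square deg mod90 69.25682026414427
[255.8 115.9] [44.6 45.7] [ 507.4 -218.8   92. ] median z 92.1 square deg mod90 69.2953638761372
[259.9  36.8] [47.9 52.2] [ 530.1 -167.3   92. ] median z 92.1 square deg mod90 69.33369746187046
yaw 69.35 tq [ 0.051  0.018 -0.073] F [ 0.2 -0.1  0.1] q6 -0.34 [ 488.3 -266.1  233. ]
```

View pics/w8.png

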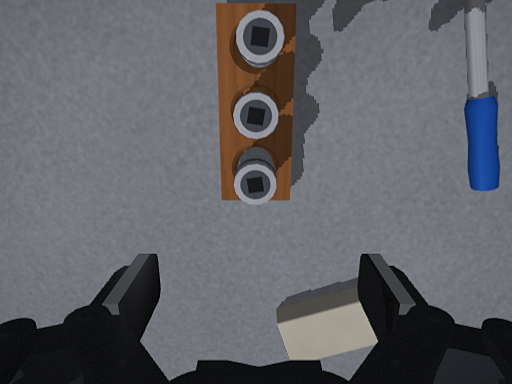

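All three sockets stand upright: a (260,37), b (256,116), c (255,184). Now I'll grip c and measure its drive square in the meantime.

```bash

python3 -m creep '1 -2.3 0.2 38 0 0 0;1 -2.3 0.3 38 0 0 0;1 0 0 38 0 0 0;1 0 0 30 0 0 0;1 0 0 20 0 0 0'
python3 -m creep '1 0 0 0 0 0 0;0 0 0 0 0 0 0;0 0 0 0 0 0 0;0 0 0 0 0 0 0;0 0 0 0 0 0 0'
python3 -m creep '0 0 0 0 0 0 0;0 0 0 0 0 0 0;0 0 0 0 0 0 0;0 0 0 0 0 0 0'
cat > sq.py <<'E'
import sys
from h import *
z=np.load(f"pics/{sys.argv[1]}.npz");p=z["p"];c=optics.get_calibration("wrist");c["pose"]=z["T"];H=float(sys.argv[2]);r=int(sys.argv[3])
for a in sys.argv[4:]:
    u,v=map(int,a.split(",")); g=p[v-r:v+r,u-r:u+r].max(2); g=cv2.resize(g,None,fx=6,fy=6,interpolation=cv2.INTER_CUBIC)
    for t in (30,40,50,60):
        m=(g<t).astype(np.uint8); n,l,st,ce=cv2.connectedComponentsWithStats(m)
        if n<2: continue
        i=1+np.argmax(st[1:,4]); q=np.argwhere(l==i)[:,::-1].astype(np.float32)
        W=np.array([cast(c,u-r+x/6,v-r+y/6,H)[:2] for x,y in cv2.convexHull(q)[:,0]],np.float32)
        (ct,wh,an)=cv2.minAreaRect(W); print(a,t,np.round(ct,1),np.round(wh,1),round(an%90,1))
E
python3 sq.py w8 92 12 255,184 256,116 260,37; python3 t.py
```

```text
clock: 24.22
position: [485.4, -267.6, 64.4]
eef_rot: [0.822, 0.57, -0.001, -0.004]
force: [-0.5, 0.5, -0.1]
gripper_width: 1.003
gripper_force: 0.0
clock: 24.63
position: [488.2, -271.0, 70.0]
eef_rot: [0.822, 0.57, 0.0, 0.001]
force: [-1.2, 0.6, 0.2]
gripper_width: 0.454
gripper_force: 0.6
clock: 24.97
position: [488.0, -270.9, 70.0]
eef_rot: [0.822, 0.569, 0.0, 0.001]
force: [-1.2, 1.9, 6.9]
gripper_width: 0.412
gripper_force: 59.0
255,184 30 [ 487.1 -270.8] [11.7 12. ] 78.4
255,184 40 [ 487.1 -270.8] [12.3 12.3] 78.3
255,184 50 [ 487.1 -270.8] [12.8 12.7] 78.3
255,184 60 [ 487.1 -270.8] [13.2 13.1] 78.2
256,116 30 [ 507.4 -219. ] [11.6 12. ] 59.7
256,116 40 [ 507.4 -219. ] [12.1 12.3] 59.8
256,116 50 [ 507.4 -219. ] [12.6 12.6] 59.9
256,116 60 [ 507.4 -219. ] [13.1 13. ] 59.7
260,37 30 [ 530.3 -167.2] [11.6 11.9] 62.2
260,37 40 [ 530.3 -167.2] [12.1 12.3] 62.0
260,37 50 [ 530.3 -167.2] [12.7 12.6] 62.1
260,37 60 [ 530.3 -167.2] [13.1 13. ] 62.1
yaw 69.43 tq [0.211 0.211 0.045] F [-1.2  1.9  6.9] q6 -0.348 [ 488.  -270.9   70. ]
```

```bash

python3 -m creep '0 0 0 -20 0 0 0;0 0 0 -38 0 0 0;0 0 0 -38 0 0 0;0 0 0 -38 0 0 0;0 0 0 -25 0 0 0'
python3 -m creep '0 37.7 -13.2 0 0 0 0;0 37.7 -13.2 0 0 0 0;0 37.7 -13.2 0 0 0 0;0 37.7 -13.2 0 0 0 0;0 37.7 -13.2 0 0 0 0'
python3 -m creep '0 37.7 -13.2 0 0 0 0;0 37.7 -13.2 0 0 0 0;0 37.7 -13.2 0 0 0 0;0 37.7 -13.2 0 0 0 0;0 37.7 -13.2 0 0 0 0'
python3 -m creep '0 37.7 -13.2 0 0 0 0;0 0 0 0 0 0 0;0 0 0 0 0 0 0'
python3 look.py w9 >/dev/null; python3 nut2.py w9; python3 sq.py w9 255 35 260,303; python3 t.py
python3 -m creep '0 37.7 -13.2 0 0 0 0;0 0 0 30 0 0 0.13;0 0 0 35 0 0 0.13;0 0 0 35 0 0 0;0 0 0 0 0 0 0'
python3 -m creep '0 0 0 0 0 0 0;0 0 0 0 0 0 0'
python3 -c "
from h import *
print(totool([498.5,208.9,107]))"; python3 t.py
```

```text
clock: 25.38
position: [488.3, -271.3, 231.1]
eef_rot: [0.822, 0.569, 0.001, 0.002]
force: [0.2, -0.3, -2.6]
gripper_width: 0.408
gripper_force: 60.0
clock: 25.8
position: [491.3, -69.2, 227.6]
eef_rot: [0.822, 0.569, 0.0, 0.0]
force: [0.5, 0.6, -3.0]
gripper_width: 0.405
gripper_force: 60.4
clock: 26.22
position: [495.7, 130.6, 227.5]
eef_rot: [0.822, 0.569, 0.0, -0.0]
force: [0.7, -0.1, -2.3]
gripper_width: 0.409
gripper_force: 60.4
clock: 26.47
position: [496.5, 170.8, 227.3]
eef_rot: [0.821, 0.572, -0.0, 0.0]
force: [0.3, -0.7, -2.6]
gripper_width: 0.405
gripper_force: 60.1
centre [498.5620299  208.88373105] 415
4 19.045035059637485
64 19.12934564365952
122 19.047046434048866
stud [498.54254406 208.83792621  56.60817359] 145
260,303 30 [500.  173.4] [12.1 12.3] 79.2
260,303 40 [500.  173.4] [12.5 12.5] 79.0
260,303 50 [499.6 176. ] [20.  19.9] 55.6
260,303 60 [499.6 175.9] [20.3 20. ] 55.9
yaw 69.58 tq [-0.056  0.006  0.   ] F [-0.8 -0.4 -3.4] q6 0.472 [496.6 169.3 227.3]
clock: 26.93
position: [493.7, 205.9, 121.4]
eef_rot: [0.887, 0.462, -0.007, -0.002]
force: [-2.0, -0.5, -2.9]
gripper_width: 0.409
gripper_force: 60.5
clock: 27.1
position: [499.6, 207.6, 128.7]
eef_rot: [0.887, 0.462, 0.001, 0.0]
force: [0.3, -0.1, -1.4]
gripper_width: 0.41
gripper_force: 60.4
[ 0.4073154  -1.632717   21.67150723]
yaw 55.02 tq [-0.027 -0.049  0.127] F [ 0.3 -0.1 -1.4] q6 0.798 [499.6 207.6 128.7]
```

```bash

python3 -m creep '0 0.4 -1.6 10 0 0 0;0 0 0 8 0 0 0;0 0 0 2 0 0 0;0 0 0 0 0 0 0'
python3 t.py
python3 -m creep '0 0 0 1.5 0 0 0;0 0 0 1.5 0 0 0;0 0 0 0 0 0 0' >/dev/null; python3 t.py
python3 -m creep '0 0 0 1.5 0 0 0;0 0 0 0 0 0 0;0 0 0 0 0 0 0' >/dev/null; python3 t.py
```

```text
clock: 27.43
position: [496.9, 209.7, 107.4]
eef_rot: [0.887, 0.463, -0.0, -0.0]
force: [0.3, 1.1, -2.9]
gripper_width: 0.408
gripper_force: 60.5
yaw 55.11 tq [ 0.002 -0.027 -0.021] F [ 0.3  1.1 -2.9] q6 0.801 [496.9 209.7 107.4]
yaw 55.12 tq [-0.036 -0.055 -0.011] F [-0.  -0.3 -2.8] q6 0.801 [497.3 209.9 104.4]
yaw 55.12 tq [-0.257 -0.219  0.028] F [ 1.5 -0.5 -2.7] q6 0.801 [497.7 209.7 103.1]
```

```bash

python3 -m creep '0 -0.2 0.8 1.5 0 0 0;0 0 0 0 0 0 0;0 0 0 0 0 0 0' >/dev/null; python3 t.py
python3 -m creep '0 0 0 1.5 0 0 0;0 0 0 0 0 0 0;0 0 0 0 0 0 0' >/dev/null; python3 t.py
```

```text
yaw 55.1 tq [-0.109 -0.114 -0.042] F [ 0.3  0.2 -2.9] q6 0.8 [497.5 209.1 101.2]
yaw 55.11 tq [-0.027 -0.053 -0.037] F [-0.1 -1.3 -2.7] q6 0.8 [497.6 209.2  99.7]
```

```bash

python3 -m creep '0 0 0 2 0 0 0;0 0 0 2 0 0 0;0 0 0 0 0 0 0' >/dev/null; python3 t.py
python3 -m creep '0 0 0 2 0 0 0;0 0 0 2 0 0 0;0 0 0 0 0 0 0' >/dev/null; python3 t.py
python3 -m creep '0 0 0 2 0 0 0;0 0 0 1 0 0 0;0 0 0 0 0 0 0' >/dev/null; python3 t.py
python3 -m creep '0 0 0 1 0 0 0;0 0 0 0 0 0 0' >/dev/null; python3 t.py
```

```text
yaw 55.11 tq [-0.015 -0.131  0.014] F [ 0.2 -0.5 -2.9] q6 0.8 [497.5 209.1  95.5]
yaw 55.11 tq [-0.128 -0.032 -0.021] F [ 0.8  0.4 -2. ] q6 0.8 [497.5 209.1  91.5]
yaw 55.11 tq [-0.007  0.089  0.004] F [ 0.2  0.3 -0.1] q6 0.8 [497.6 209.2  89.1]
yaw 55.11 tq [-0.061  0.347  0.   ] F [-1.8  0.1  7.5] q6 0.8 [497.7 209.3  89. ]
```

c is seated with its rim at 33 mm, on the washer. Next I'll back the nut off to about its starting angle, then tighten it with this socket.

```bash

python3 -m creep '0 0 0 -0.5 0 0 -0.1;0 0 0 0 0 0 -0.1;0 0 0 0 0 0 0'>/dev/null; python3 t.py
python3 -m creep '0 0 0 0 0 0 -0.1;0 0 0 0 0 0 -0.1;0 0 0 0 0 0 0'>/dev/null; python3 t.py
python3 -m creep '0 0 0 0 0 0 -0.1;0 0 0 0 0 0 -0.1;0 0 0 0 0 0 0'>/dev/null; python3 t.py
python3 -m creep '0 0 0 0 0 0 -0.1;0 0 0 0 0 0 -0.1;0 0 0 0 0 0 0'>/dev/null; python3 t.py
```

```text
yaw 66.66 tq [-0.213 -0.089  0.001] F [-0.1 -0.8  3.6] q6 0.598 [498.5 209.2  89. ]
yaw 77.97 tq [-0.08  -0.178 -0.025] F [ 0.3 -0.1  3.6] q6 0.401 [498.7 209.4  89. ]
yaw 89.34 tq [ 0.16  -0.338  0.039] F [1.7 0.7 3.3] q6 0.202 [498.9 209.6  89. ]
yaw 100.72 tq [ 0.439 -0.454  0.01 ] F [0.8 1.9 2.9] q6 0.003 [499.2 209.8  89. ]
```

```bash

python3 -m creep '0 0 0 0 0 0 0.1;0 0 0 0 0 0 0.1;0 0 0 0 0 0 0.1;0 0 0 0 0 0 0.1'>/dev/null; python3 t.py
python3 -m creep '0 0 0 0 0 0 0.1;0 0 0 0 0 0 0.1;0 0 0 0 0 0 0.1'>/dev/null; python3 t.py
python3 -m creep '0 0 0 0 0 0 0.1;0 0 0 0 0 0 0.05;0 0 0 0 0 0 0'>/dev/null; python3 t.py
python3 -m creep '0 0 0 0 0 0 0.08;0 0 0 0 0 0 0'>/dev/null; python3 t.py
python3 -m creep '0 0 0 0 0 0 0.08;0 0 0 0 0 0 0'>/dev/null; python3 t.py
```

```text
yaw 77.42 tq [-0.025 -0.348  0.177] F [ 2.  -0.1  5.1] q6 0.411 [498.7 209.3  89. ]
yaw 60.26 tq [-0.191 -0.227  0.259] F [-0.  -0.8  5.6] q6 0.711 [498.2 208.9  89. ]
yaw 51.83 tq [-0.206 -0.14   0.07 ] F [1.  0.1 6.6] q6 0.858 [497.9 208.9  89. ]
yaw 47.2 tq [-0.228 -0.124  0.02 ] F [ 0.8 -0.8  6.1] q6 0.939 [497.8 208.8  89. ]
yaw 42.62 tq [-0.226 -0.056  0.068] F [-0.5 -0.2  5.4] q6 1.019 [497.6 208.8  89. ]
```

```bash

for i in 1; do python3 -m creep '0 0 0 0 0 0 0.06;0 0 0 0 0 0 0'>/dev/null; python3 t.py; done
python3 -m creep '0 0 0 0 0 0 0.06;0 0 0 0 0 0 0'>/dev/null; python3 t.py
python3 -m creep '0 0 0 0 0 0 0.06;0 0 0 0 0 0 0'>/dev/null; python3 t.py
```

```text
yaw 39.26 tq [-0.218 -0.033  0.133] F [-0.8 -0.3  6.5] q6 1.078 [497.4 208.8  89. ]
yaw 35.85 tq [-0.235 -0.037  0.309] F [-1.1 -0.1  7.4] q6 1.137 [497.3 208.7  89. ]
yaw 32.38 tq [-0.266  0.021  0.129] F [-0.5 -0.5  7.1] q6 1.198 [497.2 208.8  89. ]
```

```bash
python3 look.py w10 >/dev/null; python3 sq.py w10 112 35 260,303; python3 t.py
python3 -m creep '0 0 0 0 0 0 0.06;0 0 0 0 0 0 0.06'>/dev/null; python3 t.py
python3 -m creep '0 0 0 0 0 0 0;0 0 0 0 0 0 0'>/dev/null; python3 t.py
python3 look.py w11 >/dev/null; python3 sq.py w11 112 35 260,303
```

```text
260,303 30 [507.7 207.6] [0.2 0.6] 32.3
260,303 40 [508.  207.2] [1.6 2.4] 1.1
260,303 50 [500.1 207.4] [12.8 12.5] 41.3
260,303 60 [500.  207.4] [13.  12.6] 41.1
yaw 32.44 tq [-0.259  0.003  0.038] F [-0.7  0.1  6.5] q6 1.197 [497.2 208.8  89. ]
yaw 25.54 tq [-0.227  0.13   0.341] F [-0.7 -0.6  7.6] q6 1.318 [496.8 208.7  89. ]
yaw 25.53 tq [-0.271  0.016 -0.101] F [-0.4 -0.5  8.7] q6 1.317 [497.1 208.8  89. ]
260,303 30 [507.5 206.9] [0.1 0.6] 25.5
260,303 40 [507.8 206.5] [0.8 2.3] 21.6
260,303 50 [500.  207.2] [12.8 12.5] 33.7
260,303 60 [499.9 207.2] [12.9 12.8] 34.8
```

```bash

python3 -m creep '0 0 0 -15 0 0 0;0 0 0 -35 0 0 0;0 0 0 -35 0 0 0;0 0 0 -35 0 0 0;0 -38 0 -15 0 0 0'
python3 -m creep '0 0 0 0 0 0 0;0 0 0 0 0 0 0'
python3 look.py w12 >/dev/null; python3 nut2.py w12; python3 t.py
```

```text
clock: 32.87
position: [472.7, 194.5, 227.8]
eef_rot: [0.975, 0.221, 0.009, 0.0]
force: [2.8, 0.1, -1.3]
gripper_width: 0.406
gripper_force: 69.8
clock: 33.03
position: [460.4, 191.9, 223.4]
eef_rot: [0.975, 0.221, -0.002, 0.0]
force: [0.2, -0.3, -3.7]
gripper_width: 0.405
gripper_force: 69.6
centre [498.40502592 209.09070571] 429
3 19.045163433339496
64 18.914199439919116
123 18.908605544127354
stud [498.25744423 209.02224423  56.28526419] 149
yaw 25.63 tq [-0.06  -0.069 -0.013] F [-0.2  0.3 -3.2] q6 1.294 [461.9 192.2 223. ]
```

```bash
for w in "w9 250.3" "w10 112" "w11 112" "w12 246"; do set -- $w; echo $1; python3 sq.py $1 $2 30 260,303; done
python3 - <<'E'
from h import *
o=np.zeros((600,800,3),np.uint8)
for i,n in enumerate(("w6","w9","w10","w12")):
    p=np.load(f"pics/{n}.npz")["p"][235:355,185:340,::-1]; r,c=divmod(i,2)
    o[r*300:r*300+300,c*400:c*400+388]=cv2.resize(np.clip(p*2.0,0,255).astype(np.uint8),(388,300),interpolation=cv2.INTER_CUBIC)
cv2.imwrite("pics/comp.png",o)
E
```

```text
w9
260,303 30 [498.9 170.2] [12.7 12.9] 79.2
260,303 40 [498.9 170.2] [13.1 13.1] 79.0
260,303 50 [499.5 172.5] [20.  21.2] 68.3
260,303 60 [499.5 172.4] [20.2 21.2] 68.3
w10
260,303 30 [507.7 207.6] [0.2 0.6] 32.3
260,303 40 [508.  207.2] [1.6 2.4] 1.1
260,303 50 [500.1 207.4] [12.8 12.5] 41.3
260,303 60 [500.  207.4] [13.  12.6] 41.1
w11
260,303 30 [507.5 206.9] [0.1 0.6] 25.5
260,303 40 [507.8 206.5] [0.8 2.3] 21.6
260,303 50 [500.  207.2] [12.8 12.5] 33.7
260,303 60 [499.9 207.2] [12.9 12.8] 34.8
w12
260,303 30 [471.3 189.3] [0.3 0.9] 26.3
260,303 40 [470.  191.2] [0.5 2.6] 35.8
260,303 50 [463.4 190.5] [12.6 12.6] 34.0
260,303 60 [463.4 190.5] [12.9 12.8] 34.1
```

View pics/comp.png

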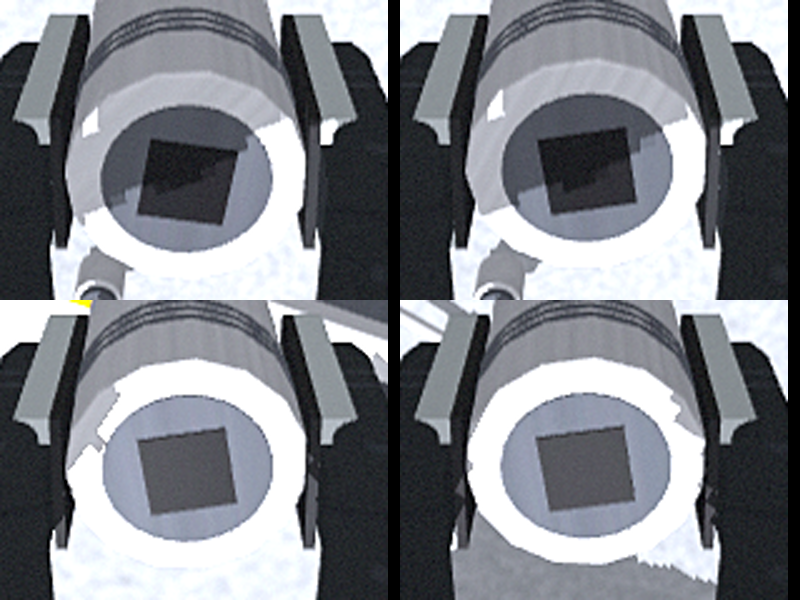

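```bash
echo "w1 (a,b,c)"; python3 sq.py w1 92 10 265,181 265,241 264,294 | grep " 40 "; echo "w5 (c,b,a)"; python3 sq.py w5 92 12 252,244 252,183 257,114 | grep " 40 "; echo w6,w7; python3 sq.py w6 254.5 35 260,303; python3 sq.py w7 254.5 35 260,303; echo a in hand w2 w3 w4;python3 sq.py w2 263 35 260,303;python3 sq.py w3 146 35 260,303;python3 sq.py w4 126 35 260,303
```

```text
w1 (a,b,c)
265,181 40 [ 527.4 -166.6] [12.4 12.5] 62.1
265,241 40 [ 507.4 -219. ] [12.4 12.5] 59.0
264,294 40 [ 487.4 -271.5] [12.5 12.5] 78.9
w5 (c,b,a)
252,244 40 [ 487.2 -270.9] [12.1 12.4] 77.9
252,183 40 [ 507.1 -218.5] [12.2 12.3] 59.1
257,114 40 [ 530.3 -167.3] [12.2 12.3] 61.9
w6,w7
260,303 30 [499.3 170.7] [12.8 12.7] 60.5
260,303 40 [499.3 170.8] [13.2 12.9] 60.4
260,303 50 [498.6 174.5] [19.8 19.1] 55.2
260,303 60 [498.5 174.4] [20.1 19.4] 54.8
260,303 30 [484.5 171.7] [12.8 12.8] 60.3
260,303 40 [484.5 171.7] [13.2 13. ] 60.4
260,303 50 [483.8 175.4] [19.8 19.1] 54.2
260,303 60 [483.8 175.4] [20.  19.3] 53.6
a in hand w2 w3 w4
260,303 30 [481.5 173.7] [12.8 12.8] 63.3
260,303 40 [481.4 173.7] [13.2 12.9] 62.9
260,303 50 [481.  177.1] [20.3 19.6] 51.1
260,303 60 [481.  177.1] [20.5 19.8] 51.1
260,303 30 [499.6 206.4] [12.7 12.9] 70.0
260,303 40 [499.7 206.4] [13.  13.1] 70.1
260,303 50 [500.2 209.3] [19.  23.6] 70.6
260,303 60 [500.3 209.3] [19.3 23.8] 70.4
260,303 30 [501.7 204.5] [8.6 6.2] 80.3
260,303 40 [498.8 206.9] [12.8 13.1] 81.0
260,303 50 [501.3 203.7] [18.7 19.1] 81.6
260,303 60 [501.3 203.7] [18.9 19.3] 81.6
```

The composite shows the socket did not slip in the pads: its drive square keeps the same angle to the fingers (w9 against w12). The nut still reads 3.4° mod 60. c is now 30° away from the angle at which it went in, so lowering it here will tell which kind it is: a fitting socket cannot enter at both angles.

```bash

python3 -m creep '0 38 0 0 0 0 0;0 0 0 35 0 0 0;0 0 0 35 0 0 0;0 0 0 30 0 0 0;0 0 0 0 0 0 0' >/dev/null
python3 -m creep '0 0 0 0 0 0 0;0 0 0 0 0 0 0'
python3 -c "
from h import *
print(totool([498,209,104]))"; python3 t.py
```

```text
clock: 33.67
position: [498.6, 209.4, 123.7]
eef_rot: [0.975, 0.223, 0.0, 0.0]
force: [0.6, 0.3, -2.4]
gripper_width: 0.404
gripper_force: 69.4
[-0.69597411  0.09882813 19.66438509]
yaw 25.82 tq [-0.065 -0.027  0.054] F [ 0.6  0.3 -2.4] q6 1.311 [498.6 209.4 123.7]
```

```bash

python3 -m creep '0 -0.4 0 10 0 0 0;0 0 0 7 0 0 0;0 0 0 2 0 0 0;0 0 0 0 0 0 0' >/dev/null; python3 t.py
python3 -m creep '0 0 0 2 0 0 0;0 0 0 2 0 0 0;0 0 0 0 0 0 0' >/dev/null; python3 t.py
python3 -m creep '0 0 0 1.5 0 0 0;0 0 0 0 0 0 0' >/dev/null; python3 t.py
```

```text
yaw 25.86 tq [0.008 0.206 0.034] F [0.1 0.3 8.7] q6 1.31 [499.  209.3 106.6]
yaw 25.84 tq [0.067 1.075 0.002] F [-3.4  0.3 26.9] q6 1.31 [499.8 209.9 105.6]
yaw 25.82 tq [0.334 1.068 0.01 ] F [-4.4  1.8 30.6] q6 1.31 [500.9 210.5 105. ]
```

It does not go in at this angle (stopped at rim ≈ 50 mm), though it dropped freely 30° round. So c is the fitting socket; I simply turned it past the hard stop. I'll raise it, turn back to the entering angle and seat it again.

```bash

python3 -m creep '0 0 0 -10 0 0 0;0 0 0 0 0 0 -0.12;0 0 0 0 0 0 -0.12;0 0 0 0 0 0 -0.12;0 0 0 0 0 0 -0.12' >/dev/null
python3 -m creep '0 0 0 0 0 0 -0.03;0 0 0 0 0 0 0;0 0 0 0 0 0 0' >/dev/null
python3 t.py; python3 -c "
from h import *
print(totool([497.7,209.2,104]))"; python3 look.py w13 >/dev/null; python3 sq.py w13 135 30 260,303
```

```text
yaw 55.03 tq [-0.02  -0.047  0.011] F [-0.4 -0.2 -2.5] q6 0.801 [497.4 209.  109.2]
[0.33686072 0.09429309 5.20786052]
260,303 30 [500.3 214.7] [5.2 6.9] 64.2
260,303 40 [501.2 210.7] [13.5 12.4] 63.7
260,303 50 [500.7 213.6] [18.5 16.1] 63.1
260,303 60 [500.7 213.6] [18.7 16.2] 63.0
```

```bash

python3 -m creep '0 0.2 0 3 0 0 0;0 0 0 3 0 0 0;0 0 0 0 0 0 0' >/dev/null; python3 t.py
python3 -m creep '0 0 0 3 0 0 0;0 0 0 1.5 0 0 0;0 0 0 0 0 0 0' >/dev/null; python3 t.py
```

```text
yaw 55.06 tq [ 0.272 -0.066  0.008] F [ 0.3  1.5 -4.1] q6 0.8 [497.3 209.4 102.3]
yaw 55.09 tq [0.454 0.007 0.038] F [-0.   2.9 -4.2] q6 0.8 [497.3 209.4  97.9]
```

```bash

python3 -m creep '0 0 0 3 0 0 0;0 0 0 3 0 0 0;0 0 0 1 0 0 0' >/dev/null; python3 t.py
python3 -m creep '0 0 0 1.5 0 0 0;0 0 0 1 0 0 0;0 0 0 0 0 0 0' >/dev/null; python3 t.py
python3 -m creep '0 0 0 0 0 0 -0.1;0 0 0 0 0 0 -0.1;0 0 0 0 0 0 -0.1' >/dev/null; python3 t.py
python3 -m creep '0 0 0 0 0 0 -0.1;0 0 0 0 0 0 -0.1;0 0 0 0 0 0 -0.1' >/dev/null; python3 t.py
python3 -m creep '0 0 0 0 0 0 0;0 0 0 0 0 0 0' >/dev/null; python3 t.py
python3 look.py w14 >/dev/null; python3 sq.py w14 112 30 260,303 | tail -3
```

```text
yaw 55.1 tq [0.591 0.16  0.   ] F [-1.4  3.  -1.1] q6 0.8 [497.3 209.4  91. ]
yaw 55.1 tq [0.64  0.281 0.027] F [-1.1  3.2 -0.4] q6 0.8 [497.3 209.3  89. ]
yaw 72.49 tq [ 1.029  0.2   -0.173] F [-0.8  5.2 -1.3] q6 0.495 [497.4 209.9  89. ]
yaw 89.68 tq [ 1.067  0.17  -0.124] F [-1.1  4.8 -1.2] q6 0.195 [497.6 209.9  89. ]
yaw 89.45 tq [1.062 0.237 0.019] F [-1.4  5.1 -0.9] q6 0.2 [497.6 209.8  89. ]
260,303 40 [499.1 209.6] [13.  13.8] 8.5
260,303 50 [499.4 211.7] [20.3 21.8] 89.4
260,303 60 [499.4 211.6] [20.5 21.8] 89.7
```

```bash

python3 -m creep '0 0 0 1 0 0 0.1;0 0 0 0 0 0 0.1' >/dev/null; python3 t.py
python3 -m creep '0 0 0 0 0 0 0.1;0 0 0 0 0 0 0.1;0 0 0 0 0 0 0.1' >/dev/null; python3 t.py
python3 -m creep '0 0 0 0 0 0 0.06;0 0 0 0 0 0 0.06' >/dev/null; python3 t.py
python3 -m creep '0 0 0 0 0 0 0.06' >/dev/null; python3 t.py
python3 -m creep '0 0 0 0 0 0 0.05' >/dev/null; python3 t.py
python3 -m creep '0 0 0 0 0 0 0;0 0 0 0 0 0 0' >/dev/null; python3 t.py
```

```text
yaw 77.78 tq [0.516 0.389 0.091] F [-1.5  1.4  6.5] q6 0.404 [497.7 209.4  89. ]
yaw 60.56 tq [1.101 0.607 0.232] F [-3.7  5.8  6.3] q6 0.704 [497.2 209.9  88.9]
yaw 53.8 tq [1.148 0.574 0.146] F [-3.5  4.5  6.2] q6 0.822 [497.1 209.9  88.9]
yaw 50.37 tq [1.138 0.625 0.21 ] F [-3.6  4.6  6.6] q6 0.882 [497.1 210.   88.9]
yaw 47.51 tq [1.202 0.596 0.209] F [-3.8  5.8  6.3] q6 0.932 [497.  210.   88.9]
yaw 47.63 tq [1.117 0.59  0.026] F [-3.7  4.7  5.9] q6 0.93 [497.1 210.   88.9]
```

```bash

python3 -m creep '0 0 0 0 0 0 0.05;0 0 0 0 0 0 0;0 0 0 0 0 0 0' >/dev/null; python3 t.py
python3 -m creep '0 0 0 0 0 0 0.05;0 0 0 0 0 0 0;0 0 0 0 0 0 0' >/dev/null; python3 t.py
python3 -m creep '0 0 0 0 0 0 0.05;0 0 0 0 0 0 0;0 0 0 0 0 0 0' >/dev/null; python3 t.py
python3 look.py w15 >/dev/null; python3 sq.py w15 112 30 260,303 | tail -3
python3 - <<'E'
from h import *
z=np.load("pics/w15.npz");c=optics.get_calibration("wrist");c["pose"]=z["T"];P=cloud(c,z["d"]);print(np.median(P[285:330,225:295,2]))
E
```

```text
yaw 44.77 tq [1.079 0.573 0.041] F [-3.4  5.4  5.5] q6 0.98 [497.  210.   88.9]
yaw 41.91 tq [1.105 0.56  0.092] F [-3.4  5.3  7.2] q6 1.03 [497.1 210.   88.9]
yaw 39.08 tq [1.145 0.592 0.199] F [-3.2  5.6  6.6] q6 1.079 [497.  210.1  89. ]
260,303 40 [504.  205.5] [12.6  2.1] 52.1
260,303 50 [499.9 209.2] [12.9 12.5] 47.6
260,303 60 [499.9 209.2] [13.1 12.6] 47.5
111.36034103033647
```

Static torque now builds with each step (0.04, 0.09, 0.20 N m), above the 0.12 the nut needs, at the predicted angle. The socket top reads 111 mm, fully home. I'll check that it holds.

```bash

python3 -m creep '0 0 0 0 0 0 0.02;0 0 0 0 0 0 0;0 0 0 0 0 0 0;0 0 0 0 0 0 0;0 0 0 0 0 0 0' >/dev/null; python3 t.py
python3 -m creep '0 0 0 0 0 0 0;0 0 0 0 0 0 0;0 0 0 0 0 0 0;0 0 0 0 0 0 0;0 0 0 0 0 0 0'; python3 t.py
```

```text
yaw 37.99 tq [1.249 0.58  0.355] F [-3.5  5.4  7. ] q6 1.099 [497. 210.  89.]
clock: 39.4
position: [497.0, 210.0, 88.9]
eef_rot: [0.946, 0.325, 0.0, -0.0]
force: [-4.3, 5.9, 7.4]
gripper_width: 0.4
gripper_force: 71.1
yaw 37.99 tq [1.196 0.653 0.346] F [-4.3  5.9  7.4] q6 1.099 [497.  210.   88.9]
```

Torque holds steady at 0.35 N m with nothing turning, so the nut is tight. The socket is seated and gripped.

```bash
python3 -c "
from bench import ctrl
print(ctrl.sign_off())"
```

```text
the job is handed in; nothing more can be done
None
```

Socket c (the one nearest the firebrick) fits; it is still gripped, fully seated on the brass nut, which is tight (a steady 0.35 N m with no movement); a was too small and b too wide, and both are back upright in the stand — a's trial dragged the nut clockwise to about its stop, and I overturned c past the tight nut once, so I reseated c, backed the nut off and retightened it before handing in.

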